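Clear the board game away

ROBOT

A 7-joint arm with a two-finger parallel gripper is mounted at the origin on the work surface. World frame = base frame: x ahead of the robot, y to its left, z up, the work surface at z = 0. Lengths are in m, angles in rad, forces in N, time in s.
With the tool pointing down it reaches from about 0.425 to 1.025 m from the base axis. Payload 3.6 kg.
Tool frame: the origin (TCP) lies on the centre line of the jaws, within the pads' length; the fingertips stand 8 mm ahead of it and the grasp point (between the pads) lies 11 mm behind it; z points along the fingers, y is the line along which they close (so a half turn about z gives the same grasp; the last joint's range is limited). The gripper opens to 85 mm and grips with 20 to 120 N. Pads are 22 mm wide; open, the fingers measure 114 mm over their backs; the gripper's body (76 mm by 85 mm) begins 54 mm behind the grasp point. The pads swing forward as they close: fully open they stand 13 mm farther back than shut.
Start: joints at [-1.282, 0.591, 0.048, 1.609, -0.033, 0.943, -0.034], TCP at [0.27, 0.673, 0.239] pointing down, gripper open.
Joint ranges: [-2.69, 2.69], [-0.47, 2.24], [-1.27, 1.36], [0.19, 2.51], [-1.53, 4.68], [0.08, 2.07], [-3.09, 3.09]. Speed limits (rad/s): [2.57, 2.57, 3.14, 3.14, 3.14, 3.14, 3.14].

INTERFACE

Orientations are given as a rotation vector (axis times angle).
In Python, from plant import sensors, viewer, ticket gives the robot as it stands.
- The arm moves only by the tool apply_moves, never from a script. Its argument "rows" is a list that holds one entry, the list of rows, each a list of 5 numbers: the shift along the tool's x, y, z in cm, then the turn about the tool's z in rad, then the opening, from 0 (shut) to 1 (fully open). A call has 1 to 10 rows; each row shifts and turns the commanded pose from where the row before left it, along the tool's axes as they then stand; what a row does not reach is not made up. A row lasts 1/12 s, in which the tool goes at most 41.7 mm and 7.16 degrees, less where a joint would pass 70% of its speed; a pose out of reach is approached as far as the arm can. A call is refused whole if a number of a shift passes 4.17 or a number of a turn 0.125, either way. A call with a gripper value outside its range is refused whole. The fingers move at their own pace and stop on an object; "grip_force" is the grip in N (left out, the last holds). Time passes only in rows, so rows that do not move let the fingers close. It gives the time, the measured TCP pose, the force, the opening and the grip force at its end, in the units of the state.
- sensors.sense(): the state, without advancing time (a new reading comes with each control period).
- viewer.camera(name): name is "scene" or "top" or "wrist"; returns a dict with "image" (480x640x3 uint8, red, green, blue), "range_z" (480x640 float32, m along the optical axis (not along the pixel's ray), 0 where there is no reading), "vfov" (degrees; the focal length in pixels is half the picture's height over the tangent of half this angle, whatever the lens; pixels are square), "cx", "cy" (the principal point, pixels), "pose" (4x4, takes a point from camera to world coordinates); the wrist camera has in their place "mount" (4x4, takes a point from camera to tool coordinates, whose origin is the TCP and whose axes are the flange's). Camera axes: x right, y down, z forward; pixel columns grow to the right and rows downward; lengths in m; the calibration is good to about 2 mm. The wrist camera is an equidistant fisheye: a pixel r from the principal point sees the ray r / f radians off the axis. A picture is of the moment at which its call begins: read the wrist's pose just before it.
- ticket.finish_job(): hands the job in; it is judged then, once.
The state is a dict: "time_s": time; "joints": joint angles; "qvel": joint speeds; "joint_torque": joint torques, N m; "position": TCP position; "ee_rot": TCP orientation; "contact_force": force on the tool from outside, world axes, zero at the start; "moment": the same for the moment, N m; "gripper_width": finger opening in m; "finger_force": force on a finger pad.
Only numpy, scipy, OpenCV 4.12 (cv2) and the standard library are available. Lean on these libraries where they do the work, as an engineer would, in place of code of your own. Each camera call takes 0.05 s, during which the arm holds its last target. There are 200 camera calls.

TASK

Clear away after the game: first hold the wooden scraper block and wipe every counter off the chess board into its catch tray (do not push the counters on the board with the fingers or the cup; one that falls on the shelf may be picked up by hand). Next turn the lock collar at the end of the tray fully round to its locked marks, and then hold the dice cup and tip all its dice into the glass bowl. At the end the block stands back on its cork pad, the empty cup stands upright on the round coaster, and the torch, pawn, card box and timer have been left where they are.

Things in the scene. Friction and masses are not known exactly. Their poses are not given: they have to be found in the camera images.
- board_top (a point): centre of the playing surface of a wooden chess board fixed to the shelf, 28 mm above the shelf. The surface spans x -100..100, y -112..112 mm; rims 12 mm wide and 8 mm above it run along both x sides (of board and tray). The +y edge is open; counters pushed over the -y edge drop 24 mm into the catch tray built on there
- tray (a point): centre of the catch tray's floor, 4 mm above the shelf, axes as the board's: inside 200 mm (x) by 88 mm (y, from -44 to +44), outer walls 36 mm above the shelf; the +y side is the board's edge
- lock (a joint): captive aluminium lock collar on a post at the outer end of the tray; turns about the vertical, counter-clockwise from above is positive; 0 = fully open, 1.3 = locked against its stop, its wings at the white marks. Stiff (0.06 N m), stays where it is left
- lock_grip (a point): point on the collar's axis, 50 mm above the shelf, between its two wings, to grip at. x axis along the wings. Collar disc radius 28 mm, top 30 mm above the shelf; the wings on it are 14 mm thick (y), out to x = +-28 mm, with a 8 mm gap at the middle, top 63 mm above the shelf
- block: loose wooden scraper block, 140 g, rubber-shod. Origin: centre of its underside. Lower body 36 mm (x) x 100 mm (y) x 22 mm high; on it a grip rib 20 mm (x) x 70 mm (y) from z = 22 to 58 mm. Pinch the rib across x from above
- pad: flat cork pad fixed on the shelf, 56 mm (x) x 130 mm (y) x 4 mm, the block's resting place. Origin: centre of its underside
- cup: loose black plastic dice cup, 150 g, open at the top, 85 mm high, outer radius 30 mm at the foot and 37 mm at the mouth, wall 3 mm, floor 5 mm. Origin: centre of its underside, z up to the mouth. A flat grip lug stands out to its +y: 12 mm thick (x), y 37..88, z 30..76 mm; pinch it across x from above or slanting, at y = 66 mm
- coaster: round cork coaster fixed on the shelf, radius 50 mm, 5 mm thick, where the cup belongs. Origin: centre of its underside
- bowl: open glass bowl, loose, 600 g, rim radius 78 mm, 60 mm high. Origin: centre of its underside, z up
- counter1: white plastic draughts counter, disc 24 mm across, 8 mm thick, 12 g; origin: centre of its underside; starts on the board; may be absent
- counter2: white plastic draughts counter, disc 24 mm across, 8 mm thick, 12 g; origin: centre of its underside; starts on the board; may be absent
- counter3: white plastic draughts counter, disc 24 mm across, 8 mm thick, 12 g; origin: centre of its underside; starts on the board; may be absent
- counter4: white plastic draughts counter, disc 24 mm across, 8 mm thick, 12 g; origin: centre of its underside; starts on the board; may be absent
- counter5: white plastic draughts counter, disc 24 mm across, 8 mm thick, 12 g; origin: centre of its underside; starts on the board; may be absent
- counter6: white plastic draughts counter, disc 24 mm across, 8 mm thick, 12 g; origin: centre of its underside; starts on the board; may be absent
- die1: white die, 16 mm cube, 10 g; origin: centre of one face (the underside at the start); starts in the cup; may be absent
- die2: white die, 16 mm cube, 10 g; origin: centre of one face (the underside at the start); starts in the cup; may be absent
- die3: white die, 16 mm cube, 10 g; origin: centre of one face (the underside at the start); starts in the cup; may be absent
- die4: white die, 16 mm cube, 10 g; origin: centre of one face (the underside at the start); starts in the cup; may be absent
- die5: white die, 16 mm cube, 10 g; origin: centre of one face (the underside at the start); starts in the cup; may be absent
- torch: bystander: aluminium torch lying along y, 150 mm, behind the board; origin: under its middle
- pawn: bystander: dark wooden chess pawn, 44 mm high, radius 13 mm; origin: centre of its foot
- cards: bystander: card box 65 x 92 x 20 mm; origin: centre of its underside
- timer: bystander: sand timer, radius 22 mm, 80 mm high; origin: centre of its foot

How it is judged:
On the way, in this order (a step that is already met when the one before it is completed fails the run):
1. the held block is down on the chess board (contact force between the fingers and block above 1 N and z of block in the frame of board_top between -0.005 and 0.008 m and x of block in the frame of board_top between -0.1 and 0.1 m and y of block in the frame of board_top between -0.13 and 0.14 m), for 0.1 s.
2. all counters are in the catch tray (x of counter1 in the frame of tray between -0.1 and 0.1 m and y of counter1 in the frame of tray between -0.045 and 0.05 m and z of each of counter1, counter2, counter3, counter4, counter5, counter6 in the frame of tray below 0.022 m and x of counter2 in the frame of tray between -0.1 and 0.1 m and y of counter2 in the frame of tray between -0.045 and 0.05 m and x of counter3 in the frame of tray between -0.1 and 0.1 m and y of counter3 in the frame of tray between -0.045 and 0.05 m and x of counter4 in the frame of tray between -0.1 and 0.1 m and y of counter4 in the frame of tray between -0.045 and 0.05 m and x of counter5 in the frame of tray between -0.1 and 0.1 m and y of counter5 in the frame of tray between -0.045 and 0.05 m and x of counter6 in the frame of tray between -0.1 and 0.1 m and y of counter6 in the frame of tray between -0.045 and 0.05 m), for 0.2 s.
3. the lock collar is turned to its locked marks (value of joint lock above 1.2 rad), for 0.2 s.
4. the held cup is tipped over the bowl (contact force between the fingers and cup above 1 N and angle between cup's own z axis and vertical above 1.3 rad and horizontal distance between cup and bowl below 0.2 m and height (world z) of cup above 0.06 m), for 0.1 s.
At the end, for the whole second after the job is handed in: All counters lie in the catch tray, all dice in the upright bowl, the collar is within 0.1 rad of its locked stop, the block stands on its pad within 30 mm of its middle, the cup upright on the coaster within 28 mm of its middle, all released and at rest (all of step 2 and value of joint lock above 1.2 rad and horizontal distance between each of die1, die2, die3, die4, die5 and bowl below 0.072 m and z of die1 in the frame of bowl between -0.005 and 0.055 m and z of die2 in the frame of bowl between -0.005 and 0.055 m and z of die3 in the frame of bowl between -0.005 and 0.055 m and z of die4 in the frame of bowl between -0.005 and 0.055 m and z of die5 in the frame of bowl between -0.005 and 0.055 m and linear speed of each of counter1, counter2, counter3, counter4, counter5, counter6, die1, die2, die3, die4, die5, block, cup, bowl below 0.03 m/s and horizontal distance between block and pad below 0.03 m and angle between each of block, cup's own z axis and vertical below 0.12 rad and height (world z) of block below 0.012 m and horizontal distance between cup and coaster below 0.028 m and height (world z) of cup below 0.015 m and angle between bowl's own z axis and vertical below 0.2 rad); the robot touches nothing.
It fails at once if a counter on the board is pushed with the fingers, the arm or the cup ((contact force between any of the fingers, the arm, cup and counter1 above 0.5 N and z of counter1 in the frame of board_top between -0.006 and 0.012 m and x of counter1 in the frame of board_top between -0.1 and 0.1 m and y of counter1 in the frame of board_top between -0.112 and 0.112 m) or (contact force between any of the fingers, the arm, cup and counter2 above 0.5 N and z of counter2 in the frame of board_top between -0.006 and 0.012 m and x of counter2 in the frame of board_top between -0.1 and 0.1 m and y of counter2 in the frame of board_top between -0.112 and 0.112 m) or (contact force between any of the fingers, the arm, cup and counter3 above 0.5 N and z of counter3 in the frame of board_top between -0.006 and 0.012 m and x of counter3 in the frame of board_top between -0.1 and 0.1 m and y of counter3 in the frame of board_top between -0.112 and 0.112 m) or (contact force between any of the fingers, the arm, cup and counter4 above 0.5 N and z of counter4 in the frame of board_top between -0.006 and 0.012 m and x of counter4 in the frame of board_top between -0.1 and 0.1 m and y of counter4 in the frame of board_top between -0.112 and 0.112 m) or (contact force between any of the fingers, the arm, cup and counter5 above 0.5 N and z of counter5 in the frame of board_top between -0.006 and 0.012 m and x of counter5 in the frame of board_top between -0.1 and 0.1 m and y of counter5 in the frame of board_top between -0.112 and 0.112 m) or (contact force between any of the fingers, the arm, cup and counter6 above 0.5 N and z of counter6 in the frame of board_top between -0.006 and 0.012 m and x of counter6 in the frame of board_top between -0.1 and 0.1 m and y of counter6 in the frame of board_top between -0.112 and 0.112 m)).
It fails at once if the torch, pawn, card box or timer is shifted more than 40 mm (distance of any of torch, pawn, cards, timer from where it was at the start of the episode above 0.04 m).
Of counter1, counter2, counter3, counter4, counter5, counter6 only 4 to 6 are there at a start; the rules pass over those that are not, and their reading is None.
Of die1, die2, die3, die4, die5 only 3 to 5 are there at a start; the rules pass over those that are not, and their reading is None.
At some moment in a run one of counter1, counter2, counter3, counter4, counter5, counter6 may be knocked a few centimetres aside while the robot is not near it.
Once in a run the grip may slacken for a moment while it holds something.
It also fails if it takes over 208 s, if anything falls off the work surface, if the arm or the gripper's body presses on something with over 40 N, if the wrist force passes 120 N, or if a joint passes its speed limit or range.

## Working session

There is one attempt and no reset: what is moved stays moved. The work goes in short steps, Python scripts to look and compute and a tool call to move; the robot and the scene stay as the last step left them, time stands still between calls to the robot, and variables do not carry over. Pictures are saved under pics/ and viewed, at most 14 in all, crops included, and the job is handed in when it is done.

Besides the shell and the picture viewer there is one more tool, called after "Call:" in YAML: its name, and indented under it one key for each argument. apply_moves: Moves the arm, as the interface text tells. Its arguments: {"type":"object","properties":{"rows":{"type":"array","items":{"type":"array","items":{"type":"array","items":{"type":"number"}}}},"grip_force":{"type":"number"}},"required":["rows"]}

```bash
ls; mkdir -p pics; cat > h.py <<'E'
import numpy as np, cv2, pickle
from scipy.spatial.transform import Rotation as R
from plant import sensors, viewer, ticket
def shot(name,fn=None):
    s=sensors.sense(); c=viewer.camera(name)
    if name=='wrist':
        T=np.eye(4);T[:3,:3]=R.from_rotvec(s['ee_rot']).as_matrix();T[:3,3]=s['position'];c['pose']=T@c['mount']
    c['name']=name; c['f']=240/np.tan(np.radians(c['vfov']/2))
    if fn:
        cv2.imwrite('pics/'+fn+'.png',cv2.cvtColor(c['image'],cv2.COLOR_RGB2BGR)); pickle.dump(c,open('pics/'+fn+'.pkl','wb'))
    return c
def load(fn): return pickle.load(open('pics/'+fn+'.pkl','rb'))
def rays(c,uv):
    uv=np.atleast_2d(np.array(uv,float)); d=(uv-[c['cx'],c['cy']])/c['f']
    if c['name']=='wrist':
        r=np.linalg.norm(d,axis=1,keepdims=True)+1e-12
        d=np.hstack([d/r*np.sin(r),np.cos(r)])
    else: d=np.hstack([d,np.ones((len(d),1))])
    return c['pose'][:3,3], d@c['pose'][:3,:3].T
def plane(c,uv,z):
    o,d=rays(c,uv); return o+d*((z-o[2])/d[:,2:])
def pts(c):
    "world point of each pixel from range image"
    v,u=np.mgrid[:480,:640]; o,d=rays(c,np.c_[u.ravel(),v.ravel()])
    zc=d@c['pose'][:3,2]; p=o+d*(c['range_z'].ravel()/zc)[:,None]
    return p.reshape(480,640,3)
def twoview(c1,a,c2,b):
    o1,d1=rays(c1,a);o2,d2=rays(c2,b);d1=d1[0];d2=d2[0]
    A=np.c_[d1,-d2];t=np.linalg.lstsq(A,o2-o1,rcond=None)[0]
    p,q=o1+t[0]*d1,o2+t[1]*d2
    return (p+q)/2,np.linalg.norm(p-q)
E
python3 - <<'E'
from h import *
print({k:np.round(v,3) for k,v in sensors.sense().items()})
for n in('scene','top','wrist'):
    c=shot(n,n+'0');print(n,c['vfov'],c['cx'],c['cy'],np.round(c['pose'],3).tolist())
    if n=='wrist':print(np.round(c['mount'],3).tolist())
E
```

```text
pics
{'time_s': np.float64(0.0), 'joints': array([-1.282,  0.592,  0.048,  1.61 , -0.033,  0.943, -0.034]), 'qvel': array([-0.001,  0.   , -0.001, -0.   , -0.001,  0.   ,  0.001]), 'joint_torque': array([ 0.0000e+00, -5.4870e+01,  1.5460e+00, -1.9812e+01,  9.0000e-03,
        9.0000e-03,  0.0000e+00]), 'position': array([0.27 , 0.672, 0.238]), 'ee_rot': array([-0.596, -3.084,  0.004]), 'contact_force': array([-0.261, -0.184,  1.203]), 'moment': array([-0.022,  0.011, -0.049]), 'finger_force': np.float64(0.0), 'gripper_width': np.float64(0.085)}
scene 44.45462529262592 303.53593490126127 243.74059580298243 [[-0.613, 0.595, -0.52, 1.164], [0.79, 0.472, -0.391, 0.446], [0.012, -0.65, -0.759, 0.958], [0.0, 0.0, 0.0, 1.0]]
top 42.13771941772576 320.7208190742295 245.5024896724044 [[0.024, -0.996, 0.084, 0.46], [-1.0, -0.023, 0.015, -0.037], [-0.013, -0.084, -0.996, 1.337], [0.0, 0.0, 0.0, 1.0]]
wrist 65.70646984690485 321.55604711674664 241.81192672854792 [[0.372, 0.886, 0.277, 0.199], [0.928, -0.355, -0.113, 0.701], [-0.002, 0.299, -0.954, 0.372], [0.0, 0.0, 0.0, 1.0]]
[[0.001, -0.954, -0.299, 0.077], [1.0, 0.0, 0.001, 0.0], [-0.001, -0.299, 0.954, -0.134], [0.0, 0.0, 0.0, 1.0]]
```

View pics/top0.png

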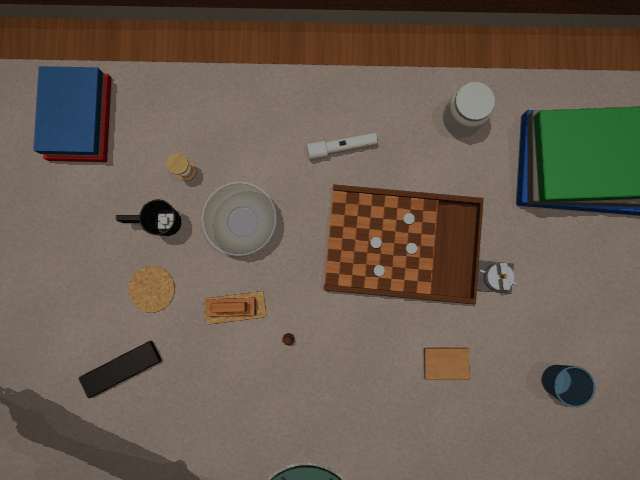

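View pics/scene0.png

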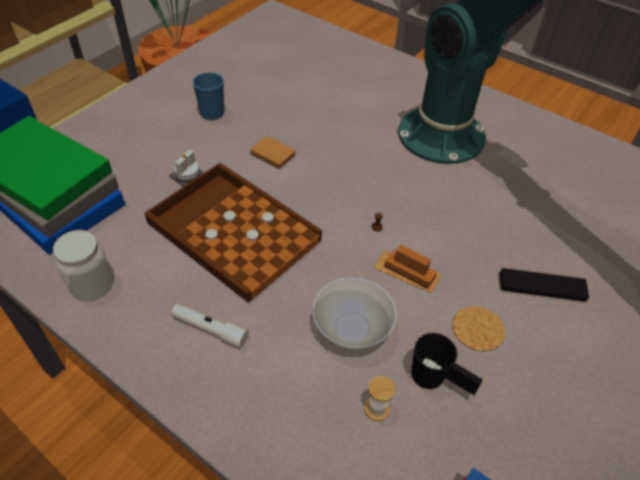

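The top view shows four counters at about (409,218), (376,242), (411,248) and (379,270). The board is centred at (382,245), the tray at (457,250) and the collar at (500,277). The block is on its pad at (235,306), the cup at (158,217) with its lug to the left, the coaster at (151,289) and the bowl at (240,220). The scene view agrees.

```bash
cat > meas.py <<'E'
from h import *
import sys
def rect(P):
    (c,wh,a)=cv2.minAreaRect(P[:,:2].astype(np.float32)*1000); return np.round(c,1),np.round(wh,1),round(a,1)
def comp(c,box,zlo,zhi,P=None):
    "points in xy box with height between"
    P=pts(c) if P is None else P
    m=(P[...,0]>box[0])&(P[...,0]<box[1])&(P[...,1]>box[2])&(P[...,1]<box[3])&(P[...,2]>zlo)&(P[...,2]<zhi)&(c['range_z']>0)
    return P[m],c['image'][m]
E
python3 - <<'E'
from meas import *
T=load('top0');S=load('scene0');PT=pts(T);PS=pts(S)
names=dict(board=(382,245),tray=(457,250),lock=(500,277),block=(235,307),padleft=(209,310),cup=(158,217),lug=(128,218),coaster=(151,289),bowl=(240,220),table=(300,400),pawn=(288,338),torch=(340,147),timer=(180,163),cards=(447,364))
for n,(u,v) in names.items(): print(n,np.round(PT[v,u]*1000,0))
def around(n,r): p=PT[names[n][1],names[n][0]];return (p[0]-r,p[0]+r,p[1]-r,p[1]+r)
for nm,c,P in(('T',T,PT),('S',S,PS)):
    print(nm,'table z',[np.round(1000*np.median(comp(c,b,-.05,.05,P)[0][:,2]),1) for b in((.15,.25,-.1,.1),(.3,.38,.35,.4))])
    for n,r,lo,hi in(('block',.08,.045,.08),('block',.09,.015,.035),('lug',.06,.06,.1),('cup',.05,.075,.1),('lock',.05,.05,.08),('lock',.05,.022,.04),('bowl',.1,.05,.08)):
        p,_=comp(c,around(n,r),lo,hi,P)
        if len(p)>5: print(n,(lo,hi),len(p),rect(p),'z',np.round(1000*np.percentile(p[:,2],[5,50,95]),1))
    # counters: bright on board
    b=around('board',.13);p,im=comp(c,b,.02,.06,P)
    hsv=cv2.cvtColor(c['image'],cv2.COLOR_RGB2HSV)
    m=((hsv[...,1]<70)&(hsv[...,2]>120)&(PT if nm=='T' else PS)[...,2].__gt__(.02)&(P[...,0]>b[0])&(P[...,0]<b[1])&(P[...,1]>b[2])&(P[...,1]<b[3])).astype(np.uint8)
    k,_,st,ce=cv2.connectedComponentsWithStats(m)
    for i in range(1,k):
        if st[i,4]>25: print('counter',np.round(ce[i]),st[i,4],np.round(1000*plane(c,ce[i],.036)[0],1))
    # coaster/pad cork
    m=((hsv[...,0]>10)&(hsv[...,0]<25)&(hsv[...,1]>110)&(hsv[...,2]>110)).astype(np.uint8)
    k,_,st,ce=cv2.connectedComponentsWithStats(m)
    for i in range(1,k):
        if st[i,4]>200:
            q=np.argwhere(_==i)[:,::-1]
            w=plane(c,q,.005)
            if w[:,0].max()<1.0: print('cork',np.round(ce[i]),st[i,4],rect(w),np.round(1000*np.median(P[_==i][:,2]),1))
E
```

```text
board [ 575. -147.   25.]
tray [ 569. -308.    7.]
lock [ 512. -390.   42.]
block [438. 155.  58.]
padleft [429. 214.  27.]
cup [624. 330.  26.]
lug [614. 377.  79.]
coaster [471. 344.   7.]
bowl [624. 158.   4.]
table [245.  19.  -1.]
pawn [376.  45.  42.]
torch [782. -53.  30.]
timer [729. 275.  80.]
cards [ 329. -287.   18.]
T table z [np.float64(-0.2), np.float64(16.3)]
block (0.045, 0.08) 342 (array([437.5, 169.8]), array([19.9, 70.1]), 3.9) z [57.  61.8 66.3]
block (0.015, 0.035) 476 (array([437.5, 169.4]), array([35.9, 99.5]), 3.3) z [21.1 25.7 30.8]
lug (0.06, 0.1) 400 (array([617.8, 361.1]), array([85.5, 72.4]), 89.1) z [62.4 76.2 87. ]
cup (0.075, 0.1) 296 (array([621.5, 325.5]), array([93.8, 72.8]), 61.2) z [75.8 82.8 88.3]
lock (0.05, 0.08) 213 (array([ 514.4, -393.7]), array([55.4, 16.1]), 7.5) z [52.2 62.9 67.5]
lock (0.022, 0.04) 448 (array([ 514. , -381.1]), array([96.2, 81.6]), 0.0) z [25.7 30.9 36.7]
bowl (0.05, 0.08) 823 (array([620.9, 154.2]), array([153.3, 152.2]), 47.0) z [50.8 57.8 63.6]
counter [408. 218.] 96 [ 632.  -200.4   36. ]
counter [376. 242.] 94 [ 580
[... 1812 characters left out ...]
395 (array([-347.2,  178.3]), array([437.9, 162.8]), 90.0) -749.6
cork [69. 90.] 3586 (array([ 476.6, -895.3]), array([201.5, 254.4]), 89.6) -587.2
cork [272. 150.] 668 (array([ 317.4, -294.3]), array([66.1, 93.6]), 1.6) 20.3
cork [250. 208.] 649 (array([ 496.3, -197.3]), array([146.9,  72.1]), 45.2) 28.7
cork [258. 246.] 2817 (array([ 563.9, -156.7]), array([232.5, 203.6]), 85.2) 28.7
cork [203. 241.] 501 (array([ 636.5, -219.9]), array([117.7,  50.4]), 85.4) 28.7
cork [408. 267.] 1052 (array([421.1, 163.9]), array([ 86.5, 128. ]), 8.6) 25.4
cork [478. 328.] 1781 (array([471.5, 346.3]), array([96.4, 98. ]), 38.2) 5.6
cork [381. 388.] 520 (array([692., 269.]), array([44.9, 47.3]), 82.2) 80.8
```

```bash
python3 - <<'E'
from meas import *
for n in('top0','scene0'):
    c=load(n);P=pts(c);hsv=cv2.cvtColor(c['image'],cv2.COLOR_RGB2HSV)
    u,v=(250,234) if 0 else (0,0)
    inb=(P[...,0]>.44)&(P[...,0]<.72)&(P[...,1]>-.375)&(P[...,1]<.01)
    m=inb&(P[...,2]>.031)&(P[...,2]<.045)&~((hsv[...,1]<90)&(hsv[...,2]>110))
    k,l,st,ce=cv2.connectedComponentsWithStats(m.astype(np.uint8))
    i=1+np.argmax(st[1:,4]); 
    q=np.argwhere(l==i)[:,::-1]; w=plane(c,q,.036)
    print(n,st[i,4],rect(w))
    play=inb&(hsv[...,0]>5)&(hsv[...,0]<25)&(hsv[...,1]>110)&(hsv[...,2]>110)&(abs(P[...,2]-.028)<.006)
    w=plane(c,np.argwhere(play)[:,::-1],.028); print(' play',rect(w))
    # pad: corners at z 4mm: bright cork outside block
    b=(abs(P[...,0]-.436)<.05)&(abs(P[...,1]-.165)<.09)&(P[...,2]<.011)&(hsv[...,1]>110)&(hsv[...,2]>110)
    w=plane(c,np.argwhere(b)[:,::-1],.004); print(' pad',len(w),rect(w))
    b=(abs(P[...,0]-.62)<.03)&(P[...,1]>.375)&(P[...,1]<.43)&(P[...,2]>.04)
    print(' lug',b.sum(),rect(P[b]),np.round(1000*np.percentile(P[b][:,2],[10,50,90])))
    b=(abs(P[...,0]-.62)<.05)&(P[...,1]>.27)&(P[...,1]<.36)&(P[...,2]>.079)
    print(' mouth',b.sum(),cv2.minEnclosingCircle(P[b][:,:2].astype(np.float32)*1000))
E
```

```text
top0 2076 (array([ 578.4, -190.3]), array([317.3, 223.8]), 86.0)
 play (array([ 582. , -143.6]), array([223.7, 199.5]), 86.0)
 pad 625 (array([436.1, 163.8]), array([ 55.1, 128.2]), 8.5)
 lug 110 (array([614.4, 389.6]), array([11.8, 28.8]), 2.6) [48. 75. 78.]
 mouth 210 ((616.183349609375, 319.2464599609375), 39.29572296142578)
scene0 1698 (array([ 579.6, -187.6]), array([321. , 225.9]), 86.0)
 play (array([ 578.6, -142.2]), array([226.1, 198.6]), 85.8)
 pad 420 (array([436., 166.]), array([ 54.8, 128.1]), 8.6)
 lug 330 (array([614.8, 390.4]), array([30.7, 15.1]), 89.5) [47. 68. 77.]
 mouth 366 ((614.4248657226562, 318.2035827636719), 38.97956085205078)
```

```bash
cat > go.py <<'E'
from h import *
import sys
# go.py x y z yawdeg(of tool y axis, world)  -> turn first, then shifts in tool frame (cm)
s=sensors.sense();p=s['position']*1000;M=R.from_rotvec(s['ee_rot']).as_matrix()
yaw=np.degrees(np.arctan2(M[1,1],M[0,1]))
print('t',round(float(s['time_s']),2),'pos',np.round(p,1),'yaw',round(yaw,1),'tilt',round(np.degrees(np.arccos(-M[2,2])),2),'w',np.round(s['gripper_width']*1000,1),'ff',np.round(s['finger_force'],1),'F',np.round(s['contact_force'],1),'j1,j7',np.round(s['joints'][[0,6]],2))
prev=p.copy();a=yaw
for t in sys.argv[1:]:
    x,y,z,w=[float(k) for k in t.split(',')]
    turn=(a-w+180)%360-180; a=w; r=np.radians(w)
    Y=np.array([np.cos(r),np.sin(r)]);X=np.array([-np.sin(r),np.cos(r)])
    # check handedness against real tool
    d=np.array([x,y,z])-prev; prev=np.array([x,y,z])
    print(t,'turn rad',round(np.radians(turn),3),'shift cm',np.round([d[:2]@X/10,d[:2]@Y/10,-d[2]/10],2))
E
python3 go.py 437.5,170.3,130,3.3 437.5,170.3,38,3.3
```

```text
t 0.15 pos [269.9 672.2 238.4] yaw 68.1 tilt 0.1 w 85.5 ff 0.0 F [0.6 0.6 0.3] j1,j7 [-1.28 -0.03]
437.5,170.3,130,3.3 turn rad 1.131 shift cm [-51.07  13.85  10.84]
437.5,170.3,38,3.3 turn rad 0.0 shift cm [0.  0.  9.2]
```

Call:
apply_moves:
  rows:
    - [[0, 0, 0, 0.113, 1], [0, 0, 0, 0.113, 1], [0, 0, 0, 0.113, 1], [0, 0, 0, 0.113, 1], [0, 0, 0, 0.113, 1], [0, 0, 0, 0.113, 1], [0, 0, 0, 0.113, 1], [0, 0, 0, 0.113, 1], [0, 0, 0, 0.113, 1], [0, 0, 0, 0.113, 1]]

```text
time_s: 0.98
position: [0.2698, 0.6726, 0.2389]
ee_rot: [2.161, 2.28, -0.001]
contact_force: [0.4, 0.5, -0.2]
gripper_width: 0.0854
finger_force: 0.0
```

Call:
apply_moves:
  rows:
    - [[-3.2, 0.87, 0.68, 0, 1], [-3.2, 0.87, 0.68, 0, 1], [-3.2, 0.87, 0.68, 0, 1], [-3.2, 0.87, 0.68, 0, 1], [-3.2, 0.87, 0.68, 0, 1], [-3.2, 0.87, 0.68, 0, 1], [-3.2, 0.87, 0.68, 0, 1], [-3.2, 0.87, 0.68, 0, 1]]

```text
time_s: 1.65
position: [0.3548, 0.4198, 0.1846]
ee_rot: [2.154, 2.287, -0.0]
contact_force: [0.7, -1.4, -0.2]
gripper_width: 0.0853
finger_force: 0.0
```

Call:
apply_moves:
  rows:
    - [[-3.2, 0.87, 0.68, 0, 1], [-3.2, 0.87, 0.68, 0, 1], [-3.2, 0.87, 0.68, 0, 1], [-3.2, 0.87, 0.68, 0, 1], [-3.2, 0.87, 0.68, 0, 1], [-3.2, 0.87, 0.68, 0, 1], [-3.2, 0.87, 0.68, 0, 1], [-3.2, 0.87, 0.68, 0, 1], [0, 0, 0, 0, 1], [0, 0, 0, 0, 1]]

```text
time_s: 2.48
position: [0.4397, 0.1673, 0.1302]
ee_rot: [2.161, 2.28, -0.002]
contact_force: [-0.9, 0.5, -0.2]
gripper_width: 0.0853
finger_force: 0.0
```

```bash
python3 go.py 437.5,170.3,38,3.3; python3 - <<'E'
from h import *
shot('wrist','w1')
E
```

```text
t 2.48 pos [439.7 167.3 130.2] yaw 3.1 tilt 0.07 w 85.3 ff 0.0 F [-0.9  0.5 -0.2] j1,j7 [-0.65 -0.12]
437.5,170.3,38,3.3 turn rad -0.004 shift cm [ 0.32 -0.21  9.22]
```

View pics/w1.png

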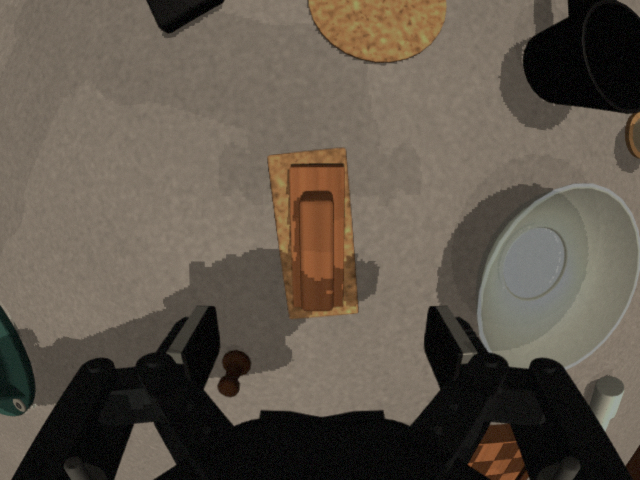

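The wrist picture shows the rib at (317,250), between the fingers and in line with them. I'm descending to grip it.

Call:
apply_moves:
  rows:
    - [[0.16, -0.1, 2.0, 0, 1], [0.16, -0.1, 2.0, 0, 1], [0, 0, 2.0, 0, 1], [0, 0, 2.0, 0, 1], [0, 0, 1.2, 0, 1], [0, 0, 0, 0, 1], [0, 0, 0, 0, 0], [0, 0, 0, 0, 0], [0, 0, 0, 0, 0], [0, 0, 0, 0, 0]]
  grip_force: 80

```text
time_s: 3.37
position: [0.4376, 0.1736, 0.0394]
ee_rot: [2.154, 2.286, 0.003]
contact_force: [-0.0, -1.0, 0.3]
gripper_width: 0.039
finger_force: 0.0
```

Call:
apply_moves:
  rows:
    - [[0, 0, 0, 0, 0], [0, 0, 0, 0, 0], [0, 0, 0, 0, 0], [0, 0, 0, 0, 0], [0, 0, 0, 0, 0], [0, 0, -1, 0, 0], [0, 0, -2, 0, 0], [0, 0, -2, 0, 0], [0, 0, -2, 0, 0], [0, 0, -2, 0, 0]]

```text
time_s: 4.2
position: [0.4366, 0.1726, 0.1298]
ee_rot: [-2.155, -2.285, 0.001]
contact_force: [0.9, 0.0, -2.3]
gripper_width: 0.0188
finger_force: 78.3
```

```bash
python3 go.py 437.5,170.3,129,86 610.9,-74.9,129,86 610.9,-74.9,63,86;  python3 - <<'E'
import numpy as np
r=np.radians(-4);X=np.array([np.cos(r),np.sin(r)]);Y=np.array([-np.sin(r),np.cos(r)])
for b in((25,70),(25,-102),(-48,70),(-48,-102)):print(b,np.round(np.array([581,-143])+b[0]*X+b[1]*Y,1))
from meas import *
c=shot('scene');P=pts(c)
p,_=comp(c,(.38,.5,.08,.26),.04,.3,P)
hsv=cv2.cvtColor(c['image'],cv2.COLOR_RGB2HSV)
m=(hsv[...,0]<16)&(hsv[...,1]>110)&(hsv[...,2]>60)&(abs(P[...,0]-.44)<.08)&(abs(P[...,1]-.17)<.1)
q=P[m];print(len(q),np.round(1000*np.percentile(q,[2,50,98],axis=0)))
E
```

```text
t 4.2 pos [436.6 172.6 129.8] yaw 3.4 tilt 0.03 w 18.8 ff 78.3 F [ 0.9  0.  -2.3] j1,j7 [-0.67 -0.12]
437.5,170.3,129,86 turn rad -1.442 shift cm [-0.1  -0.23  0.08]
610.9,-74.9,129,86 turn rad 0.0 shift cm [-19.01 -23.25  -0.  ]
610.9,-74.9,63,86 turn rad 0.0 shift cm [0.  0.  6.6]
(25, 70) [610.8 -74.9]
(25, -102) [ 598.8 -246.5]
(-48, 70) [538.  -69.8]
(-48, -102) [ 526.  -241.4]
1684 [[404. 109.   2.]
 [444. 172. 110.]
 [463. 221. 161.]]
```

Call:
apply_moves:
  rows:
    - [[0, 0, 0, -0.12, 0], [0, 0, 0, -0.12, 0], [0, 0, 0, -0.12, 0], [0, 0, 0, -0.12, 0], [0, 0, 0, -0.12, 0], [0, 0, 0, -0.12, 0], [0, 0, 0, -0.12, 0], [0, 0, 0, -0.12, 0], [0, 0, 0, -0.12, 0], [0, 0, 0, -0.12, 0]]

```text
time_s: 5.08
position: [0.4368, 0.1725, 0.1287]
ee_rot: [-0.479, -3.105, 0.001]
contact_force: [0.5, -1.1, -3.1]
gripper_width: 0.0188
finger_force: 78.4
```

Call:
apply_moves:
  rows:
    - [[0, 0, 0, -0.12, 0], [0, 0, 0, -0.12, 0], [-2.4, -2.9, 0, 0, 0], [-2.4, -2.9, 0, 0, 0], [-2.4, -2.9, 0, 0, 0], [-2.4, -2.9, 0, 0, 0], [-2.4, -2.9, 0, 0, 0], [-2.4, -2.9, 0, 0, 0], [-2.4, -3.0, 0, 0, 0], [-2.3, -3.1, 0, 0, 0]]

```text
time_s: 5.92
position: [0.6111, -0.077, 0.1286]
ee_rot: [-0.113, -3.139, 0.0]
contact_force: [0.6, 0.9, -1.2]
gripper_width: 0.0192
finger_force: 78.5
```

Call:
apply_moves:
  rows:
    - [[0, 0, 0, 0, 0], [0, 0, 2, 0, 0], [0, 0, 2, 0, 0], [0, 0, 1.5, 0, 0], [0, 0, 0.5, 0, 0], [0, 0, 0, 0, 0]]

```text
time_s: 6.42
position: [0.609, -0.0751, 0.0671]
ee_rot: [-0.113, -3.136, 0.0]
contact_force: [0.3, -0.1, -1.1]
gripper_width: 0.0199
finger_force: 55.0
```

```bash
python3 go.py 610.8,-74.9,63,86 598.8,-246.5,63,86; python3 - <<'E'
from meas import *
c=shot('top','t2');c=shot('scene','s2')
E
```

```text
t 6.42 pos [609.  -75.1  67.1] yaw 85.9 tilt 0.22 w 19.9 ff 55.0 F [ 0.3 -0.1 -1.1] j1,j7 [0.16 1.35]
610.8,-74.9,63,86 turn rad -0.002 shift cm [-0.18  0.03  0.41]
598.8,-246.5,63,86 turn rad 0.0 shift cm [  0.  -17.2  -0. ]
```

View pics/s2.png

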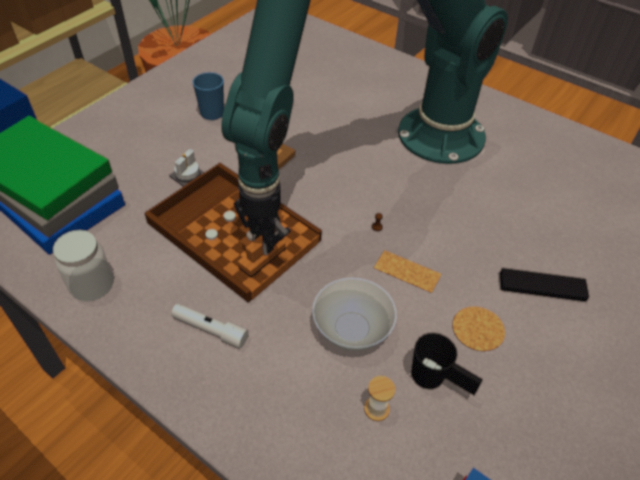

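The scene view shows the block held over the board near (262,258). Counters are visible at (229,215) and (211,234), and the gripper hides the others. The grip force is dropping, so the slackening may be under way. I'm setting the block down and re-gripping.

Call:
apply_moves:
  rows:
    - [[0, 0, 0.4, 0, 0], [0, 0, 0.05, 0, 0], [0, 0, 0, 0, 0], [0, 0, 0, 0, 0], [0, 0, 0, 0, 0], [0, 0, 0, 0, 0], [0, 0, 0, 0, 0], [0, 0, 0, 0, 0]]

```text
time_s: 7.18
position: [0.6108, -0.0751, 0.0641]
ee_rot: [0.113, 3.139, 0.0]
contact_force: [0.5, -0.4, -1.2]
gripper_width: 0.0189
finger_force: 81.8
```

```bash
python3 go.py 598.8,-246.5,63,86; cat > ctr.py <<'E'
from meas import *
def counters(names=('top','scene'),tray=True):
    for n in names:
        c=shot(n);P=pts(c);hsv=cv2.cvtColor(c['image'],cv2.COLOR_RGB2HSV)
        m=((hsv[...,1]<75)&(hsv[...,2]>105)&(P[...,2]>.002)&(P[...,2]<.07)&(P[...,0]>.43)&(P[...,0]<.72)&(P[...,1]>-.36)&(P[...,1]<.02)).astype(np.uint8)
        k,l,st,ce=cv2.connectedComponentsWithStats(m)
        for i in range(1,k):
            if st[i,4]>20:
                z=np.median(P[l==i][:,2]); w=plane(c,ce[i],z)[0]*1000; d=w[:2]-[581,-143]; r=np.radians(-4)
                print(n,ce[i].round(),st[i,4],'world',w.round(1),'board xy',np.round([d@[np.cos(r),np.sin(r)],d@[-np.sin(r),np.cos(r)]],1))
if __name__=='__main__': counters()
E
python3 ctr.py
```

```text
t 7.18 pos [610.8 -75.1  64.1] yaw 85.9 tilt 0.01 w 18.9 ff 81.8 F [ 0.5 -0.4 -1.2] j1,j7 [0.16 1.35]
598.8,-246.5,63,86 turn rad -0.002 shift cm [  0.   -17.18   0.11]
top [317. 184.] 25 world [706.5  -4.7   2.9] board xy [115.6 146.7]
top [445. 188.] 22 world [ 703.9 -281.9    3.5] board xy [ 132.2 -130. ]
top [430. 188.] 36 world [ 702.4 -250.     3.2] board xy [128.6 -98.3]
top [316. 205.] 25 world [659.6  -4.3   3.8] board xy [ 68.8 143.8]
top [409. 218.] 102 world [ 631.9 -200.6   36.3] board xy [ 54.8 -53.9]
top [314. 235.] 22 world [595.3  -2.9   3.5] board xy [  4.5 140.7]
top [324. 242.] 21 world [581.3 -24.4   3.9] board xy [ -7.9 118.3]
top [411. 248.] 103 world [ 569.2 -206.8   35.5] board xy [ -7.3 -64.5]
top [321. 262.] 28 world [537.  -17.9   3.4] board xy [-52.6 121.7]
top [311. 290.] 45 world [476.4   1.2   3.3] board xy [-114.4  136.6]
scene [229. 216.] 95 world [ 569.2 -204.1   35.6] board xy [ -7.5 -61.8]
scene [211. 234.] 97 world [ 631.6 -198.    36. ] board xy [ 54.4 -51.4]
scene [164. 252.] 23 world [ 712.3 -263.     2.5] board xy [ 139.4 -110.5]
scene [312. 260.] 26 world [536.4  -5.2   3.2] board xy [-54.1 134.3]
scene [200. 277.] 21 world [ 712.  -158.     2.9] board xy [131.7  -5.8]
```

Call:
apply_moves:
  rows:
    - [[0, 0, 0.1, 0, 0], [0, 0, 0.1, 0, 0], [0, -0.8, 0, 0, 0], [0, -1, 0, 0, 0], [0, -1, 0, 0, 0], [0, -1, 0, 0, 0], [0, -1, 0, 0, 0], [0, -1, 0, 0, 0], [0, -1, 0, 0, 0], [0, -1, 0, 0, 0]]

```text
time_s: 8.12
position: [0.6071, -0.1509, 0.0633]
ee_rot: [0.111, 3.136, 0.004]
contact_force: [0.5, 3.6, 5.8]
gripper_width: 0.0188
finger_force: 83.1
```

```bash
python3 go.py 598.8,-246.5,63,86; python3 ctr.py | grep -v '  [23]\.'; python3 -c "
from h import *
shot('scene','s3')"
```

```text
t 8.12 pos [ 607.1 -150.9   63.3] yaw 85.9 tilt 0.25 w 18.8 ff 83.1 F [0.5 3.6 5.8] j1,j7 [0.29 1.47]
598.8,-246.5,63,86 turn rad -0.001 shift cm [ 0.17 -9.59  0.03]
top [379. 270.] 102 world [ 521.3 -140.2   35.5] board xy [-59.8  -1.3]
scene [211. 234.] 97 world [ 631.8 -197.8   36.3] board xy [ 54.5 -51.1]
```

View pics/s3.png

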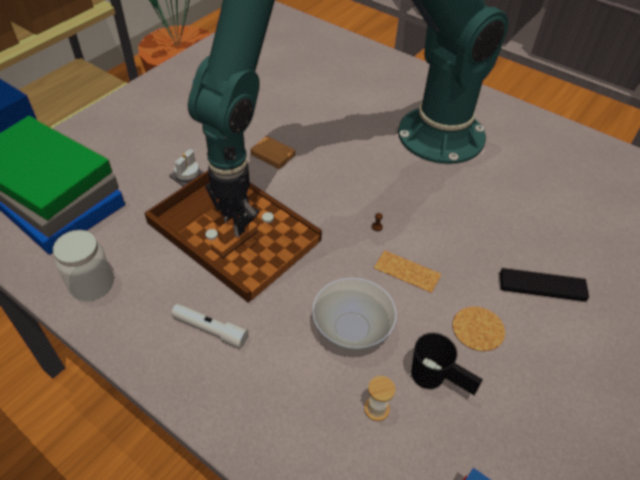

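The scene view shows the block at (228,235) on the board, starting on the counter at (211,234). Counter 4 at (267,216) has not moved. I'm carrying on with the stroke.

Call:
apply_moves:
  rows:
    - [[0, -1, 0, 0, 0], [0, -1, 0, 0, 0], [0, -1, 0, 0, 0], [0, -1, 0, 0, 0], [0, -1, 0, 0, 0], [0, -1, 0, 0, 0], [0, -1, 0, 0, 0], [0, -1, 0, 0, 0], [0, -1, 0, 0, 0], [0, -1, 0, 0, 0]]

```text
time_s: 9.1
position: [0.5998, -0.2508, 0.0633]
ee_rot: [0.111, 3.137, 0.004]
contact_force: [0.4, 3.5, 7.0]
gripper_width: 0.0186
finger_force: 83.3
```

Call:
apply_moves:
  rows:
    - [[0, -0.3, 0, 0, 0], [0, 0, 0, 0, 0], [0, 0, 0, 0, 0], [0, 2, -2, 0, 0], [0, 2, -2, 0, 0], [0, 3, -2, 0, 0], [0, 3, 0, 0, 0], [0, 3, 0, 0, 0], [0, 3, 0, 0, 0], [0, 0, 0, 0, 0]]

```text
time_s: 9.93
position: [0.61, -0.0866, 0.1223]
ee_rot: [0.096, 3.139, 0.009]
contact_force: [0.7, 2.0, -1.6]
gripper_width: 0.0193
finger_force: 82.1
```

```bash
python3 go.py 538,-69.8,120,86  538,-69.8,63,86; python3 ctr.py | grep -v '  [23]\.'; python3 -c "
from h import *
shot('scene','s4')"
```

```text
t 9.93 pos [610.  -86.6 122.3] yaw 86.5 tilt 0.35 w 19.3 ff 82.1 F [ 0.7  2.  -1.6] j1,j7 [0.22 1.39]
538,-69.8,120,86 turn rad 0.009 shift cm [7.3  1.17 0.23]
538,-69.8,63,86 turn rad 0.0 shift cm [0.  0.  5.7]
top [441. 223.] 84 world [ 626.2 -271.6   17. ] board xy [  54.1 -125.1]
top [439. 249.] 90 world [ 570.  -267.6   16.1] board xy [  -2.3 -125.1]
top [444. 262.] 99 world [ 542.4 -280.1   11.9] board xy [ -28.9 -139.5]
scene [213. 203.] 112 world [ 547.9 -276.9   11.8] board xy [ -23.7 -135.8]
scene [189. 222.] 28 world [ 626.9 -272.3   17.2] board xy [  54.8 -125.8]
```

View pics/s4.png

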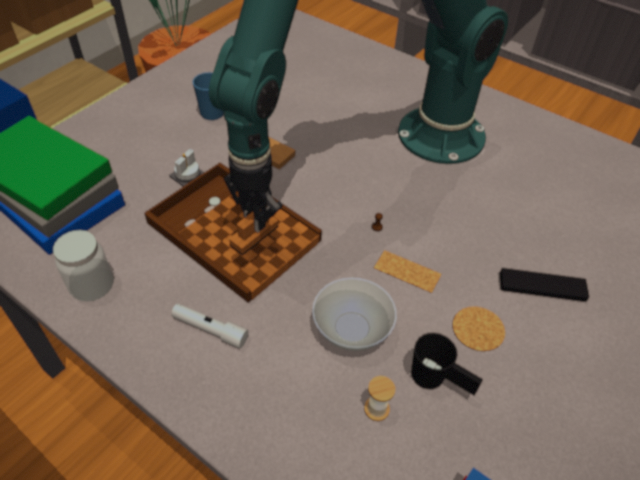

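Three counters are in the tray, seen at (213,203) and (189,222), with one hidden. The gripper covers the fourth. I'm moving over for the second stroke.

Call:
apply_moves:
  rows:
    - [[2.3, 0.4, 0, 0, 0], [2.3, 0.4, 0, 0, 0], [2.4, 0.4, 0, 0.009, 0], [0, 0, 2, 0, 0], [0, 0, 2, 0, 0], [0, 0, 0, 0, 0]]

```text
time_s: 10.58
position: [0.5375, -0.0813, 0.0794]
ee_rot: [-0.131, -3.133, 0.002]
contact_force: [-0.5, -0.6, -2.0]
gripper_width: 0.0191
finger_force: 82.0
```

```bash
python3 go.py 541,-70,63,86 ; python3 ctr.py | grep -v '  [23]\.'
```

```text
t 10.58 pos [537.5 -81.3  79.4] yaw 85.2 tilt 0.35 w 19.1 ff 82.0 F [-0.5 -0.6 -2. ] j1,j7 [0.19 1.33]
541,-70,63,86 turn rad -0.014 shift cm [-0.27  1.15  1.64]
top [441. 223.] 82 world [ 626.3 -271.5   16.6] board xy [  54.2 -125. ]
top [439. 249.] 90 world [ 569.8 -267.6   16.4] board xy [  -2.5 -125.1]
top [444. 262.] 97 world [ 542.3 -280.    11.9] board xy [ -29.1 -139.4]
scene [213. 203.] 110 world [ 548.5 -275.9   12.9] board xy [ -23.2 -134.9]
scene [266. 216.] 47 world [ 520.1 -140.5   35.8] board xy [-61.   -1.8]
scene [189. 222.] 28 world [ 627.  -272.1   17.5] board xy [  54.9 -125.6]
```

Call:
apply_moves:
  rows:
    - [[-0.3, 0, 1.0, -0.014, 0], [0, 0, 0.6, 0, 0], [0, 0, 0.1, 0, 0], [0, -0.8, 0, 0, 0], [0, -1, 0, 0, 0], [0, -1, 0, 0, 0], [0, -1, 0, 0, 0], [0, -1, 0, 0, 0], [0, -1, 0, 0, 0], [0, -1, 0, 0, 0]]

```text
time_s: 11.52
position: [0.5386, -0.1487, 0.0652]
ee_rot: [0.106, 3.14, -0.0]
contact_force: [-0.2, -0.2, -1.9]
gripper_width: 0.0188
finger_force: 82.0
```

```bash
python3 go.py 528,-242,63,86 ; python3 ctr.py | grep -v '  [23]\.'
```

```text
t 11.52 pos [ 538.6 -148.7   65.2] yaw 86.1 tilt 0.02 w 18.8 ff 82.0 F [-0.2 -0.2 -1.9] j1,j7 [0.32 1.44]
528,-242,63,86 turn rad 0.002 shift cm [ 0.4  -9.38  0.22]
top [402. 186.] 26 world [ 706.3 -189.     4.1] board xy [128.2 -37.1]
top [441. 223.] 81 world [ 626.3 -271.2   17.8] board xy [  54.2 -124.8]
top [439. 249.] 88 world [ 570.  -267.6   17.5] board xy [  -2.3 -125.1]
top [444. 262.] 98 world [ 542.4 -280.    12. ] board xy [ -28.9 -139.4]
scene [213. 203.] 113 world [ 548.3 -276.2   12.6] board xy [ -23.3 -135.1]
scene [189. 222.] 27 world [ 627.1 -271.6   17.9] board xy [  55.  -125.1]
```

Call:
apply_moves:
  rows:
    - [[0, -1, 0.1, 0, 0], [0, -1, 0.1, 0, 0], [0, -1, 0.1, 0, 0], [0, -1, 0, 0, 0], [0, -1, 0, 0, 0], [0, -1, 0, 0, 0], [0, -1, 0, 0, 0], [0, -1, 0, 0, 0], [0, -1, 0, 0, 0], [0, -0.7, 0, 0, 0]]

```text
time_s: 12.45
position: [0.534, -0.2432, 0.0633]
ee_rot: [0.104, 3.137, 0.002]
contact_force: [0.8, 4.8, 8.1]
gripper_width: 0.0188
finger_force: 83.5
```

Call:
apply_moves:
  rows:
    - [[0, 0, 0, 0, 0], [0, 0, 0, 0, 0], [0, 2, -2, 0, 0], [0, 2, -2, 0, 0], [0, 3, -3, 0, 0], [0, 4, 0, 0, 0], [0, 4, 0, 0, 0], [0, 4, 0, 0, 0], [0, 4, 0, 0, 0], [0, 0, 0, 0, 0]]

```text
time_s: 13.28
position: [0.5488, -0.0034, 0.1321]
ee_rot: [0.082, 3.138, 0.011]
contact_force: [1.7, 1.1, -2.0]
gripper_width: 0.019
finger_force: 82.1
```

```bash
python3 go.py 438,168.6,130,86 438,168.6,130,8.5  438,168.6,42,8.5; python3 ctr.py | grep -v '  [23]\.'
```

```text
t 13.28 pos [548.8  -3.4 132.1] yaw 87.0 tilt 0.45 w 19.0 ff 82.1 F [ 1.7  1.1 -2. ] j1,j7 [0.1  1.24]
438,168.6,130,86 turn rad 0.018 shift cm [12.26 16.38  0.21]
438,168.6,130,8.5 turn rad 1.353 shift cm [ 0.  0. -0.]
438,168.6,42,8.5 turn rad 0.0 shift cm [0.  0.  8.8]
top [346. 182.] 26 world [712.  -68.5   4.5] board xy [125.5  83.4]
top [441. 223.] 84 world [ 626.3 -271.7   16.4] board xy [  54.2 -125.2]
top [439. 249.] 89 world [ 569.9 -267.3   17.5] board xy [  -2.4 -124.8]
top [444. 262.] 100 world [ 542.3 -280.2   11.7] board xy [ -29.  -139.6]
top [436. 275.] 88 world [ 513.8 -263.5   16.4] board xy [ -58.6 -124.8]
scene [227. 195.] 27 world [ 512.5 -264.4   16.7] board xy [ -59.8 -125.9]
scene [213. 203.] 113 world [ 548.6 -275.9   12.7] board xy [ -23.  -134.8]
scene [189. 222.] 27 world [ 626.6 -272.3   16.9] board xy [  54.5 -125.8]
```

All four counters are in the tray. Next the block goes back onto its pad.

Call:
apply_moves:
  rows:
    - [[2, 2.7, 0, 0, 0], [2, 2.7, 0, 0, 0], [2, 2.7, 0, 0, 0], [2, 2.7, 0, 0, 0], [2, 2.7, 0, 0, 0], [2.2, 2.7, 0, 0, 0], [0, 0, 0, 0.12, 0], [0, 0, 0, 0.12, 0], [0, 0, 0, 0.12, 0], [0, 0, 0, 0.12, 0]]

```text
time_s: 14.22
position: [0.4372, 0.1529, 0.1315]
ee_rot: [0.861, 3.021, -0.002]
contact_force: [-0.2, -0.2, -2.0]
gripper_width: 0.019
finger_force: 82.1
```

Call:
apply_moves:
  rows:
    - [[0, 0, 0, 0.12, 0], [0, 0, 0, 0.12, 0], [0, 0, 0, 0.12, 0], [0, 0, 0, 0.12, 0], [0, 0, 0, 0.12, 0], [0, 0, 0, 0.12, 0], [0, 0, 0, 0.12, 0], [0, 0, 2, 0.05, 0], [0, 0, 2, 0, 0], [0, 0, 2, 0, 0]]

```text
time_s: 15.05
position: [0.438, 0.1531, 0.0712]
ee_rot: [2.07, 2.361, 0.001]
contact_force: [0.2, 0.9, -2.6]
gripper_width: 0.0191
finger_force: 82.2
```

```bash
python3 go.py 436,167.5,40,8.5
```

```text
t 15.05 pos [438.  153.1  71.2] yaw 7.5 tilt 0.11 w 19.1 ff 82.2 F [ 0.2  0.9 -2.6] j1,j7 [-0.53 -0.05]
436,167.5,40,8.5 turn rad -0.017 shift cm [1.45 0.02 3.12]
```

Call:
apply_moves:
  rows:
    - [[0.75, 0, 1, -0.017, 0], [0.7, 0, 1, 0, 0], [0, 0, 0.7, 0, 0], [0, 0, 0.3, 0, 0], [0, 0, 0.1, 0, 0], [0, 0, 0, 0, 0], [0, 0, 0, 0, 1], [0, 0, 0, 0, 1], [0, 0, 0, 0, 1], [0, 0, 0, 0, 1]]

```text
time_s: 15.88
position: [0.435, 0.1692, 0.0409]
ee_rot: [2.047, 2.382, 0.002]
contact_force: [-0.3, -0.3, -0.2]
gripper_width: 0.0666
finger_force: 0.0
```

Call:
apply_moves:
  rows:
    - [[0, 0, 0, 0, 1], [0, 0, 0, 0, 1], [0, 0, 0, 0, 1], [0, 0, 0, 0, 1], [0, 0, -2, 0, 1], [0, 0, -3, 0, 1], [0, 0, -4, 0, 1], [0, 0, -2, 0, 1], [0, 0, 0, 0, 1]]

```text
time_s: 16.63
position: [0.4371, 0.1701, 0.1542]
ee_rot: [2.046, 2.38, 0.012]
contact_force: [1.1, 0.6, -0.4]
gripper_width: 0.0854
finger_force: 0.0
```

```bash
python3 go.py 436,167.5,150,-81.5 514,-393,150,-81.5; python3 - <<'E'
from meas import *
c=shot('scene');P=pts(c);hsv=cv2.cvtColor(c['image'],cv2.COLOR_RGB2HSV)
for b in((.045,.08),(.015,.035)): 
    p,im=comp(c,(.36,.52,.08,.26),*b,P); print(rect(p),len(p))
E
```

```text
t 16.63 pos [437.1 170.1 154.2] yaw 8.6 tilt 0.48 w 85.4 ff 0.0 F [ 1.1  0.6 -0.4] j1,j7 [-0.64 -0.11]
436,167.5,150,-81.5 turn rad 1.573 shift cm [-0.15  0.24  0.42]
514,-393,150,-81.5 turn rad 0.0 shift cm [-0.57 56.59 -0.  ]
(array([436.7, 167.3]), array([23.2, 70.2]), 8.9) 460
(array([437.3, 167.3]), array([ 39.9, 100.5]), 9.3) 578
```

Call:
apply_moves:
  rows:
    - [[0, 0, 0, 0.121, 1], [0, 0, 0, 0.121, 1], [0, 0, 0, 0.121, 1], [0, 0, 0, 0.121, 1], [0, 0, 0, 0.121, 1], [0, 0, 0, 0.121, 1], [0, 0, 0, 0.121, 1], [0, 0, 0, 0.121, 1], [0, 0, 0, 0.121, 1], [0, 0, 0, 0.121, 1]]

```text
time_s: 17.52
position: [0.4336, 0.1687, 0.1491]
ee_rot: [3.04, 0.786, -0.004]
contact_force: [0.8, 0.7, 0.2]
gripper_width: 0.0855
finger_force: 0.0
```

Call:
apply_moves:
  rows:
    - [[0, 0, 0, 0.121, 1], [0, 0, 0, 0.121, 1], [0, 0, 0, 0.121, 1], [0, 3.3, 0, 0, 1], [0, 3.3, 0, 0, 1], [0, 3.3, 0, 0, 1], [0, 3.3, 0, 0, 1], [0, 3.3, 0, 0, 1], [0, 3.3, 0, 0, 1], [0, 3.3, 0, 0, 1]]

```text
time_s: 18.35
position: [0.4678, -0.0608, 0.1491]
ee_rot: [3.133, 0.234, -0.005]
contact_force: [0.5, 0.1, -0.1]
gripper_width: 0.0852
finger_force: 0.0
```

Call:
apply_moves:
  rows:
    - [[-0.2, 3.3, 0, 0, 1], [-0.2, 3.3, 0, 0, 1], [-0.2, 3.3, 0, 0, 1], [0, 3.3, 0, 0, 1], [0, 3.3, 0, 0, 1], [0, 3.3, 0, 0, 1], [0, 3.3, 0, 0, 1], [0, 3.3, 0, 0, 1], [0, 3.3, 0, 0, 1], [0, 3.3, 0, 0, 1]]

```text
time_s: 19.18
position: [0.5109, -0.3874, 0.1482]
ee_rot: [-3.131, -0.233, 0.005]
contact_force: [1.1, -0.0, 1.0]
gripper_width: 0.0852
finger_force: 0.0
```

Call:
apply_moves:
  rows:
    - [[0, 0.5, 0, 0, 1], [0, 0, 0, 0, 1], [0, 0, 0, 0, 1]]

```text
time_s: 19.43
position: [0.5116, -0.3904, 0.1486]
ee_rot: [-3.13, -0.232, 0.004]
contact_force: [-1.0, 0.2, -0.8]
gripper_width: 0.0855
finger_force: 0.0
```

```bash
python3 go.py 514,-393,42,-81.5; python3 - <<'E'
from meas import *
c=shot('wrist','w5');P=pts(c)
p,_=comp(c,(.47,.56,-.44,-.35),.055,.08,P);print(len(p),rect(p),np.median(p[:,2]))
E
```

```text
t 19.43 pos [ 511.6 -390.4  148.6] yaw -81.5 tilt 0.22 w 85.5 ff 0.0 F [-1.   0.2 -0.8] j1,j7 [ 0.19 -0.35]
514,-393,42,-81.5 turn rad -0.0 shift cm [ 0.2   0.29 10.66]
1763 (array([ 513.5, -395.5]), array([55.7, 13.7]), 8.4) 0.06237336125835488
```

View pics/w5.png

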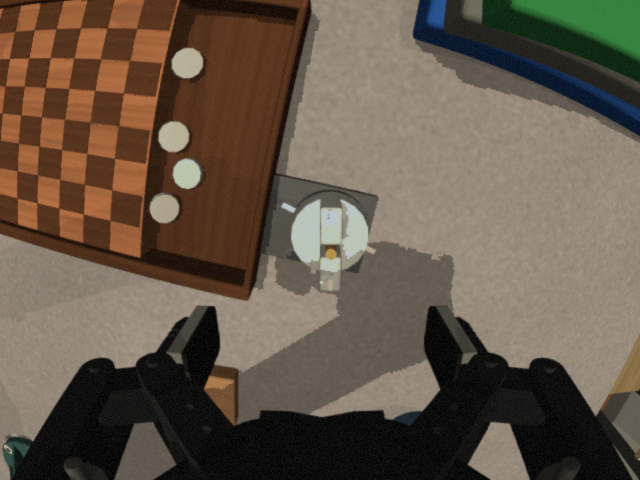

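The wrist picture shows the collar wings at (330,250), in line with the jaws. The white marks are at (288,208) and (368,250), which is counter-clockwise from the wings. The four counters lie in the tray. I'm descending with the jaws half open.

Call:
apply_moves:
  rows:
    - [[0.15, 0.39, 0, 0, 0.45], [0, 0, 2, 0, 0.45], [0, 0, 2, 0, 0.45], [0, 0, 2, 0, 0.45], [0, 0, 2, 0, 0.45], [0, 0, 1.5, 0, 0.45], [0, 0, 1.0, 0, 0.45], [0, 0, 0, 0, 0.45]]
  grip_force: 60

```text
time_s: 20.15
position: [0.514, -0.3932, 0.0433]
ee_rot: [-3.13, -0.235, 0.004]
contact_force: [-0.2, -0.0, -0.1]
gripper_width: 0.0384
finger_force: 0.0
```

Call:
apply_moves:
  rows:
    - [[0, 0, 0, 0, 0], [0, 0, 0, 0, 0], [0, 0, 0, 0, 0], [0, 0, 0, 0, 0], [0, 0, 0, 0, 0], [0, 0, 0, 0, 0], [0, 0, 0, 0, 0]]

```text
time_s: 20.73
position: [0.5152, -0.3954, 0.0466]
ee_rot: [3.132, 0.234, 0.002]
contact_force: [-1.1, 2.6, 6.1]
gripper_width: 0.0131
finger_force: 59.5
```

```bash
python3 go.py 513.7,-394,43,-81.5
```

```text
t 20.73 pos [ 515.2 -395.4   46.6] yaw -81.5 tilt 0.08 w 13.1 ff 59.5 F [-1.1  2.6  6.1] j1,j7 [ 0.28 -0.26]
513.7,-394,43,-81.5 turn rad 0.001 shift cm [-0.13 -0.16  0.36]
```

Call:
apply_moves:
  rows:
    - [[0, 0, -0.4, 0, 0], [0, 0, 0, -0.11, 0], [0, 0, 0, -0.11, 0], [0, 0, 0, -0.11, 0], [0, 0, 0, -0.11, 0], [0, 0, 0, -0.11, 0], [0, 0, 0, -0.11, 0], [0, 0, 0, -0.11, 0], [0, 0, 0, -0.11, 0], [0, 0, 0, -0.11, 0]]

```text
time_s: 21.57
position: [0.5142, -0.394, 0.0468]
ee_rot: [-2.64, -1.7, 0.001]
contact_force: [2.7, -1.3, -15.9]
gripper_width: 0.0127
finger_force: 63.0
```

Call:
apply_moves:
  rows:
    - [[0, 0, 0, -0.11, 0], [0, 0, 0, -0.11, 0], [0, 0, 0, -0.1, 0], [0, 0, 0, 0, 0], [0, 0, 0, 0, 0], [0, 0, 0, 0, 0]]

```text
time_s: 22.07
position: [0.5139, -0.3941, 0.0471]
ee_rot: [-2.359, -2.071, -0.004]
contact_force: [5.6, 0.5, -21.2]
gripper_width: 0.0129
finger_force: 153.5
```

```bash
python3 go.py 513.7,-394,43,-7; python3 -c "
from h import *
print(sensors.sense()['moment'])"
```

```text
t 22.07 pos [ 513.9 -394.1   47.1] yaw -7.4 tilt 0.21 w 12.9 ff 153.5 F [  5.6   0.5 -21.2] j1,j7 [0.49 0.64]
513.7,-394,43,-7 turn rad -0.007 shift cm [ 0.   -0.02  0.41]
[ 0.20969698 -1.08973686 -4.33377837]
```

Call:
apply_moves:
  rows:
    - [[0, 0, 0, 0.02, 0], [0, 0, 0, 0.01, 0], [0, 0, 0, 0, 0.45], [0, 0, 0, 0, 0.45], [0, 0, 0, 0, 0.45], [0, 0, 0, 0, 0.45], [0, 0, -3, 0, 0.45], [0, 0, -4, 0, 0.45], [0, 0, -4, 0, 1], [0, 0, 0, 0, 1]]

```text
time_s: 22.9
position: [0.519, -0.3993, 0.1689]
ee_rot: [2.358, 2.052, 0.004]
contact_force: [1.2, -0.9, 0.4]
gripper_width: 0.0612
finger_force: 0.0
```

```bash
python3 go.py; python3 - <<'E'
from meas import *
for n in('wrist','scene'):
    c=shot(n,n+'6');P=pts(c)
    p,_=comp(c,(.47,.56,-.44,-.35),.055,.08,P);print(n,len(p),rect(p),np.median(p[:,2]))
E
python3 ctr.py | grep -v '  [23]\.'
```

```text
t 22.9 pos [ 519.  -399.3  168.9] yaw -7.9 tilt 0.94 w 61.2 ff 0.0 F [ 1.2 -0.9  0.4] j1,j7 [0.45 0.6 ]
wrist 1512 (array([ 513.3, -394.8]), array([56. , 14.5]), 70.7) 0.06236817167614325
scene 124 (array([ 513.9, -391.3]), array([58.7, 14.8]), 70.5) 0.06255764044614454
top [441. 222.] 80 world [ 626.6 -271.8   16.4] board xy [  54.5 -125.3]
top [439. 249.] 90 world [ 570.  -267.6   16.3] board xy [  -2.3 -125.1]
top [444. 262.] 95 world [ 542.3 -279.8   12.6] board xy [ -29.  -139.2]
top [436. 275.] 86 world [ 513.6 -263.3   17. ] board xy [ -58.8 -124.7]
scene [227. 195.] 22 world [ 513.5 -263.7   17.8] board xy [ -58.9 -125.1]
scene [213. 203.] 109 world [ 548.4 -276.1   12.6] board xy [ -23.2 -135. ]
scene [189. 222.] 28 world [ 626.4 -272.8   16.5] board xy [  54.4 -126.4]
```

View pics/wrist6.png

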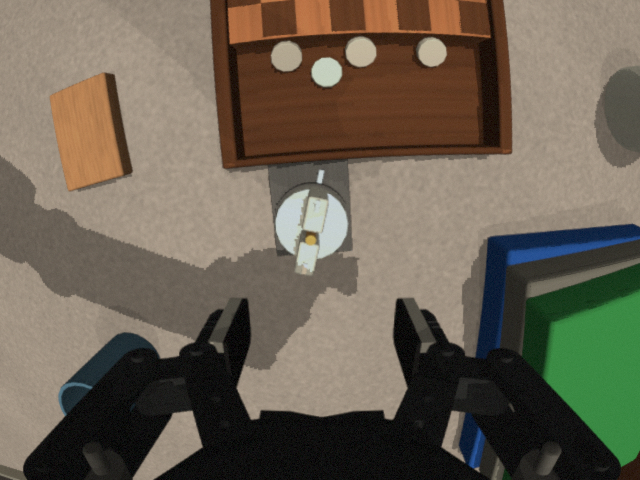

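```bash
python3 - <<'E'
from meas import *
for n,(x0,x1,y0,y1) in(('w5',(255,390,170,290)),('wrist6',(260,360,160,260)),('top0',(470,525,255,300))):
    c=load(n);P=pts(c);hsv=cv2.cvtColor(c['image'],cv2.COLOR_RGB2HSV)
    m=np.zeros((480,640),np.uint8);m[y0:y1,x0:x1]=1
    m&=((P[...,2]<.018)&(P[...,2]>-.005)&(hsv[...,2]>150)&(hsv[...,1]<60)).astype(np.uint8)
    k,l,st,ce=cv2.connectedComponentsWithStats(m)
    C=[]
    for i in range(1,k):
        if st[i,4]>=6:
            z=np.median(P[l==i][:,2]);w=plane(c,ce[i],z)[0]*1000
            print(n,ce[i].round(1),st[i,4],w.round(1),'angle from axis',np.degrees(np.arctan2(w[1]+394,w[0]-513.6)).round(1),'r',np.hypot(w[1]+394,w[0]-513.6).round(1))
E
```

```text
w5 [312.8 174.5] 149 [ 550.9 -377.    -0.6] angle from axis 24.5 r 41.0
w5 [322.1 170.7] 11 [ 554.8 -383.6   -0.6] angle from axis 14.2 r 42.5
w5 [361.  177.8] 502 [ 554.  -413.9   -0.6] angle from axis -26.2 r 45.1
w5 [381.4 214.5] 687 [ 5.280e+02 -4.349e+02 -5.000e-01] angle from axis -70.7 r 43.4
w5 [288.  207.2] 66 [ 524.8 -362.1    8.6] angle from axis 70.7 r 33.8
w5 [370.  249.6] 44 [ 500.8 -429.6    8.6] angle from axis -109.8 r 37.8
w5 [271.4 278. ] 249 [ 461.2 -355.    -0.5] angle from axis 143.4 r 65.3
w5 [312.9 270.7] 7 [ 472.9 -388.2   -0.6] angle from axis 172.0 r 41.1
w5 [312.6 288.4] 8 [ 457.  -390.3   -0.7] angle from axis 176.2 r 56.7
wrist6 [357.6 168. ] 20 [ 5.562e+02 -3.607e+02 -2.000e-01] angle from axis 38.1 r 54.1
wrist6 [265.4 216.2] 809 [ 474.5 -390.1   -0.6] angle from axis 174.3 r 39.3
wrist6 [320. 176.] 62 [ 524.9 -361.9    8.6] angle from axis 70.7 r 34.0
wrist6 [354.8 217.5] 673 [ 5.49e+02 -4.02e+02 -5.00e-01] angle from axis -12.7 r 36.3
```

The wings now lie at 70.7° and the line between the two marks at 70.4°, so the collar is locked. In the wrist picture the mark at (320,177) lines up with the wings, and the counters are still in the tray. Next is the cup.

```bash
python3 go.py 614.6,386,165,0.6
```

```text
t 23.1 pos [ 514.3 -394.7  159.8] yaw -8.0 tilt 0.02 w 85.4 ff 0.0 F [ 0.3  0.  -0.3] j1,j7 [0.45 0.6 ]
614.6,386,165,0.6 turn rad -0.15 shift cm [77.96 10.84 -0.52]
```

Call:
apply_moves:
  rows:
    - [[0, 0, 0, -0.075, 1], [0, 0, 0, -0.075, 1], [3.5, 0.49, -0.03, 0, 1], [3.5, 0.49, -0.03, 0, 1], [3.5, 0.49, -0.03, 0, 1], [3.5, 0.49, -0.03, 0, 1], [3.5, 0.49, -0.03, 0, 1], [3.5, 0.49, -0.03, 0, 1], [3.5, 0.49, -0.03, 0, 1], [3.5, 0.49, -0.03, 0, 1]]

```text
time_s: 23.93
position: [0.5503, -0.1129, 0.1604]
ee_rot: [-2.209, -2.23, 0.004]
contact_force: [-0.2, -0.7, -0.2]
gripper_width: 0.0854
finger_force: 0.0
```

Call:
apply_moves:
  rows:
    - [[3.5, 0.49, -0.03, 0, 1], [3.5, 0.49, -0.03, 0, 1], [3.5, 0.49, -0.03, 0, 1], [3.5, 0.49, -0.03, 0, 1], [3.5, 0.49, -0.03, 0, 1], [3.5, 0.49, -0.03, 0, 1], [3.5, 0.49, -0.03, 0, 1], [3.5, 0.49, -0.03, 0, 1], [3.5, 0.49, -0.03, 0, 1], [3.5, 0.49, -0.03, 0, 1]]

```text
time_s: 24.77
position: [0.5965, 0.2369, 0.1631]
ee_rot: [-2.21, -2.232, 0.006]
contact_force: [0.8, 0.2, 0.1]
gripper_width: 0.0858
finger_force: 0.0
```

Call:
apply_moves:
  rows:
    - [[3.5, 0.49, -0.03, 0, 1], [3.5, 0.49, -0.03, 0, 1], [3.5, 0.49, -0.03, 0, 1], [3.5, 0.49, -0.03, 0, 1], [0, 0, 0, 0, 1], [0, 0, 0, 0, 1]]

```text
time_s: 25.27
position: [0.6141, 0.3793, 0.1638]
ee_rot: [-2.203, -2.237, 0.004]
contact_force: [1.2, -1.5, -0.1]
gripper_width: 0.0855
finger_force: 0.0
```

```bash
python3 go.py 614.6,386,36,0.6; python3 - <<'E'
from meas import *
c=shot('wrist','w7');P=pts(c)
p,_=comp(c,(.58,.66,.365,.44),.06,.085,P);print(len(p),rect(p),np.median(p[:,2]))
p,_=comp(c,(.56,.67,.26,.36),.079,.095,P);print(len(p),cv2.minEnclosingCircle(p[:,:2].astype(np.float32)*1000),np.median(p[:,2]))
E
```

```text
t 25.27 pos [614.1 379.3 163.8] yaw 0.9 tilt 0.18 w 85.5 ff 0.0 F [ 1.2 -1.5 -0.1] j1,j7 [-0.74 -0.45]
614.6,386,36,0.6 turn rad 0.004 shift cm [ 0.67  0.06 12.78]
1209 (array([613.6, 384.9]), array([11.7, 39.8]), 1.0) 0.07525557077807757
1921 ((615.7238159179688, 316.516845703125), 37.26167678833008) 0.08384771805018537
```

View pics/w7.png

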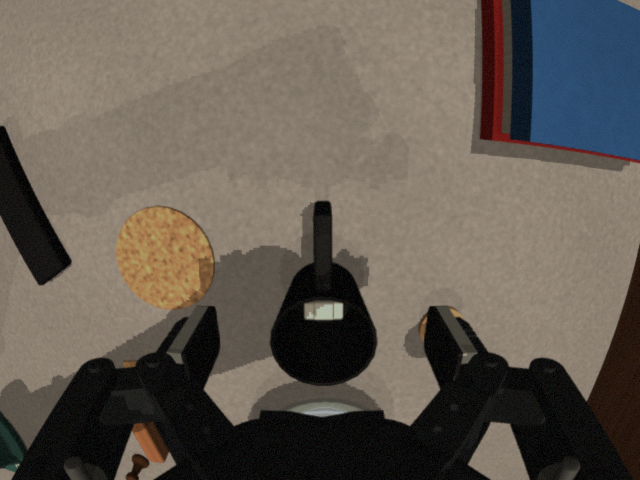

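The wrist picture shows the lug at (322,245), centred between the fingers, with dice in the cup at (322,311). I'm descending to grip the lug.

Call:
apply_moves:
  rows:
    - [[0.25, 0, 2, 0, 0.6], [0.25, 0, 2.5, 0, 0.6], [0, 0, 2.5, 0, 0.6], [0, 0, 2.5, 0, 0.6], [0, 0, 2, 0, 0.6], [0, 0, 1.2, 0, 0.6], [0, 0, 0, 0, 0.6], [0, 0, 0, 0, 0], [0, 0, 0, 0, 0], [0, 0, 0, 0, 0]]
  grip_force: 120

```text
time_s: 26.15
position: [0.6175, 0.3809, 0.0408]
ee_rot: [2.212, 2.229, 0.004]
contact_force: [-0.5, -0.6, 0.7]
gripper_width: 0.0153
finger_force: 0.1
```

Call:
apply_moves:
  rows:
    - [[0, 0, 0, 0, 0], [0, 0, 0, 0, 0], [0, 0, 0, 0, 0], [0, 0, 0, 0, 0], [0, 0, 0, 0, 0], [0, 0, 0, 0, 0], [0, 0, -1, 0, 0], [0, 0, -2, 0, 0], [0, 0, -2, 0, 0], [0, 0, 0, 0, 0]]

```text
time_s: 26.98
position: [0.6188, 0.3823, 0.0934]
ee_rot: [2.211, 2.229, 0.012]
contact_force: [1.9, 0.1, -1.0]
gripper_width: 0.0103
finger_force: 116.9
```

```bash
python3 go.py 620,240,185,0.9; cat > tilt.py <<'E'
from meas import *
# tilt of the black cup: fit of dark points' vertical profile in the tool's x-z plane
import sys
s=sensors.sense();M=R.from_rotvec(s['ee_rot']).as_matrix();p0=s['position']
for n in('scene','top'):
    c=shot(n,sys.argv[1]+n if len(sys.argv)>1 else None);P=pts(c);hsv=cv2.cvtColor(c['image'],cv2.COLOR_RGB2HSV)
    q=(P-p0)@M   # tool frame
    m=(hsv[...,2]<45)&(abs(q[...,0])<.14)&(abs(q[...,1])<.045)&(q[...,2]>-.012)&(q[...,2]<.14)&(c['range_z']>0)&(P[...,2]>.012)
    w=q[m]
    print(n,len(w),'tool x range',np.round(1000*np.percentile(w[:,0],[1,99])),'world z range',np.round(1000*(p0[2]-np.percentile(w[:,2],[1,99]))),'tcp',np.round(p0*1000))
    if len(w)>30:
        (a,wh,an)=cv2.minAreaRect((w[:,[0,2]]*1000).astype(np.float32));print('  xz rect',np.round(a),np.round(wh),round(an,1))
E
python3 tilt.py a8
```

```text
t 26.98 pos [618.8 382.3  93.4] yaw 0.5 tilt 0.44 w 10.3 ff 116.9 F [ 1.9  0.1 -1. ] j1,j7 [-0.73 -0.44]
620,240,185,0.9 turn rad -0.008 shift cm [-14.23  -0.1   -9.16]
scene 1044 tool x range [-93.  21.] world z range [105.  58.] tcp [619. 382.  93.]
  xz rect [-36.  14.] [ 52. 118.] 89.8
top 587 tool x range [-98.  -6.] world z range [105.  52.] tcp [619. 382.  93.]
  xz rect [-52.  17.] [57. 94.] 89.4
```

View pics/a8scene.png

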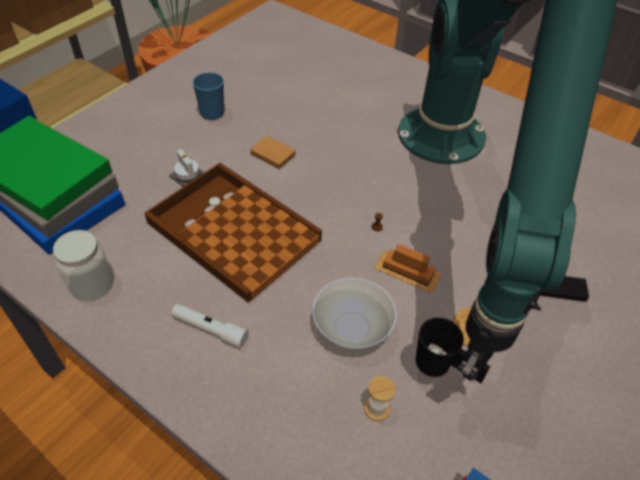

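The scene view shows the cup held upright at (440,345), just clear of the shelf. I'm raising it and carrying it over the bowl's near edge.

Call:
apply_moves:
  rows:
    - [[0, 0, -2, 0, 0], [0, 0, -2.5, 0, 0], [0, 0, -2.5, 0, 0], [-1, 0, -1.2, 0, 0], [-2, 0, 0, 0, 0], [-2.5, 0, 0, 0, 0], [-2.5, 0, 0, 0, 0], [-2.5, 0, 0, 0, 0], [-2.2, 0, 0, 0, 0], [-1.5, 0, 0, 0, 0]]

```text
time_s: 27.92
position: [0.6157, 0.2319, 0.1688]
ee_rot: [2.218, 2.225, -0.01]
contact_force: [-0.7, -0.4, -2.4]
gripper_width: 0.0106
finger_force: 117.0
```

Call:
apply_moves:
  rows:
    - [[0, 0, 0, 0, 0], [0, 0, 0, 0, 0], [0, 0, 0, 0, 0]]
  grip_force: 20

```text
time_s: 28.17
position: [0.6168, 0.2395, 0.1703]
ee_rot: [-2.211, -2.23, 0.001]
contact_force: [0.4, 0.0, -0.7]
gripper_width: 0.0107
finger_force: 117.0
```

```bash
python3 go.py 620,240,175,0.9; python3 tilt.py
```

```text
t 28.17 pos [616.8 239.5 170.3] yaw 0.5 tilt 0.08 w 10.7 ff 117.0 F [ 0.4  0.  -0.7] j1,j7 [-0.57 -0.28]
620,240,175,0.9 turn rad -0.007 shift cm [ 0.05  0.32 -0.47]
scene 981 tool x range [-93.  23.] world z range [182. 136.] tcp [617. 239. 170.]
  xz rect [-35.  13.] [120.  49.] 0.0
top 559 tool x range [-96.  -8.] world z range [182. 129.] tcp [617. 239. 170.]
  xz rect [-51.  15.] [54. 92.] 89.7
```

Call:
apply_moves:
  rows:
    - [[0, 0, 0, 0, 0], [0, 0, 0, 0, 0], [0, 0, 0, 0, 0], [0, 0, 0, 0, 0], [0, 0, 0, 0, 0], [0, 0, 0, 0, 0]]
  grip_force: 20

```text
time_s: 28.77
position: [0.6174, 0.2387, 0.1711]
ee_rot: [2.212, 2.23, 0.0]
contact_force: [0.2, -0.8, -1.4]
gripper_width: 0.0108
finger_force: 117.0
```

```bash
python3 go.py; python3 tilt.py
```

```text
t 28.77 pos [617.4 238.7 171.1] yaw 0.5 tilt 0.01 w 10.8 ff 117.0 F [ 0.2 -0.8 -1.4] j1,j7 [-0.57 -0.28]
scene 991 tool x range [-94.  23.] world z range [183. 137.] tcp [617. 239. 171.]
  xz rect [-35.  13.] [120.  49.] 0.3
top 562 tool x range [-97.  -7.] world z range [182. 132.] tcp [617. 239. 171.]
  xz rect [-52.  15.] [93. 53.] 0.0
```

Call:
apply_moves:
  rows:
    - [[0, 0, 0, 0, 0.1], [0, 0, 0, 0, 0.1], [0, 0, 0, 0, 0.1]]
  grip_force: 20

```text
time_s: 29.12
position: [0.6174, 0.2387, 0.1711]
ee_rot: [2.213, 2.23, 0.0]
contact_force: [-0.3, -0.4, -2.7]
gripper_width: 0.0105
finger_force: 117.0
```

```bash
python3 go.py; python3 tilt.py
```

```text
t 29.12 pos [617.4 238.7 171.1] yaw 0.5 tilt 0.0 w 10.5 ff 117.0 F [-0.3 -0.4 -2.7] j1,j7 [-0.57 -0.28]
scene 988 tool x range [-94.  23.] world z range [183. 137.] tcp [617. 239. 171.]
  xz rect [-35.  13.] [ 50. 121.] 90.0
top 570 tool x range [-97.  -6.] world z range [183. 131.] tcp [617. 239. 171.]
  xz rect [-51.  16.] [95. 55.] 0.1
```

The grip force does not drop while the fingers stay closed. I'll set the cup back on the shelf and take it again with a weak grip, so that it can pivot in the pads.

Call:
apply_moves:
  rows:
    - [[1.5, 0, 0, 0, 0], [2.3, 0, 0, 0, 0], [2.5, 0, 0, 0, 0], [2.5, 0, 0, 0, 0], [2.5, 0, 0, 0, 0], [2, 0, 0, 0, 0], [1, 0, 1, 0, 0], [0, 0, 2.5, 0, 0], [0, 0, 2.5, 0, 0], [0, 0, 2.5, 0, 0]]

```text
time_s: 30.05
position: [0.6162, 0.3817, 0.0847]
ee_rot: [2.212, 2.23, -0.0]
contact_force: [-0.5, -0.6, -2.7]
gripper_width: 0.0108
finger_force: 117.0
```

Call:
apply_moves:
  rows:
    - [[0, 0, 2.0, 0, 0], [0, 0, 1.0, 0, 0], [0, 0, 0.6, 0, 0], [0, 0, 0.4, 0, 0], [0, 0, 0.2, 0, 0], [0, 0, 0.2, 0, 0], [0, 0, 0, 0, 0]]

```text
time_s: 30.63
position: [0.6168, 0.382, 0.0429]
ee_rot: [2.212, 2.23, 0.002]
contact_force: [-0.3, 0.6, -2.0]
gripper_width: 0.0106
finger_force: 117.0
```

```bash
python3 go.py 617,386,40,0.9; python3 tilt.py
```

```text
t 30.63 pos [616.8 382.   42.9] yaw 0.5 tilt 0.09 w 10.6 ff 117.0 F [-0.3  0.6 -2. ] j1,j7 [-0.72 -0.43]
617,386,40,0.9 turn rad -0.008 shift cm [0.4  0.02 0.29]
scene 864 tool x range [-93.  21.] world z range [55. 13.] tcp [617. 382.  43.]
  xz rect [-36.   9.] [ 43. 118.] 90.0
top 371 tool x range [-97.  -6.] world z range [54. 12.] tcp [617. 382.  43.]
  xz rect [-51.   9.] [43. 93.] 89.7
```

Call:
apply_moves:
  rows:
    - [[0, 0, 0.2, 0, 0], [0, 0, 0, 0, 0.4], [0, 0, 0, 0, 0.4], [0, 0, 0, 0, 0.4], [0, 0, 0, 0, 0.4], [0.4, 0, 0.6, 0, 0.4], [0, 0, 0, 0, 0.4], [0, 0, 0, 0, 0], [0, 0, 0, 0, 0], [0, 0, 0, 0, 0]]
  grip_force: 20

```text
time_s: 31.57
position: [0.6161, 0.3858, 0.0339]
ee_rot: [-2.212, -2.23, 0.0]
contact_force: [-0.1, 0.9, -1.7]
gripper_width: 0.0115
finger_force: 25.5
```

Call:
apply_moves:
  rows:
    - [[0, 0, 0, 0, 0], [0, 0, 0, 0, 0], [0, 0, 0, 0, 0], [0, 0, 0, 0, 0], [0, 0, -0.5, 0, 0], [0, 0, -1, 0, 0], [0, 0, -1, 0, 0], [0, 0, 0, 0, 0], [0, 0, 0, 0, 0]]

```text
time_s: 32.32
position: [0.6173, 0.3863, 0.0608]
ee_rot: [2.212, 2.23, 0.005]
contact_force: [-0.2, -0.0, -1.5]
gripper_width: 0.0115
finger_force: 25.3
```

```bash
python3 go.py; python3 tilt.py
```

```text
t 32.32 pos [617.3 386.3  60.8] yaw 0.5 tilt 0.18 w 11.5 ff 25.3 F [-0.2 -0.  -1.5] j1,j7 [-0.73 -0.44]
scene 775 tool x range [-96.  15.] world z range [72. 32.] tcp [617. 386.  61.]
  xz rect [-39.  11.] [ 45. 117.] 89.9
top 490 tool x range [-101.   -5.] world z range [72. 27.] tcp [617. 386.  61.]
  xz rect [-49.  12.] [ 48. 104.] 89.9
```

The weak grip of 25 N holds the cup upright, so it should pivot only where I press it on something. The board's fixed +y edge can take that push. I'm turning to the board's axes and carrying the cup there.

```bash
python3 go.py 617,386,155,-4 505,90,155,-4 505,90,47,-4
```

```text
t 32.42 pos [616.1 385.7  59.4] yaw 0.5 tilt 0.01 w 11.9 ff 25.4 F [-1.1  0.3 -1.4] j1,j7 [-0.73 -0.44]
617,386,155,-4 turn rad 0.078 shift cm [ 0.03  0.08 -9.56]
505,90,155,-4 turn rad 0.0 shift cm [-30.31  -9.11  -0.  ]
505,90,47,-4 turn rad 0.0 shift cm [ 0.   0.  10.8]
```

Call:
apply_moves:
  rows:
    - [[0, 0, -1, 0.02, 0], [0, 0, -1.8, 0.02, 0], [0, 0, -2, 0.02, 0], [0, 0, -2, 0.018, 0], [0, 0, -1.8, 0, 0], [0, 0, -1, 0, 0], [-0.8, -0.24, 0, 0, 0], [-1.6, -0.48, 0, 0, 0], [-2.2, -0.66, 0, 0, 0], [-2.2, -0.66, 0, 0, 0]]

```text
time_s: 33.25
position: [0.5895, 0.3181, 0.1538]
ee_rot: [-2.297, -2.143, 0.004]
contact_force: [0.3, -0.1, -1.6]
gripper_width: 0.0117
finger_force: 25.4
```

Call:
apply_moves:
  rows:
    - [[-2.2, -0.66, 0, 0, 0], [-2.2, -0.66, 0, 0, 0], [-2.2, -0.66, 0, 0, 0], [-2.2, -0.66, 0, 0, 0], [-2.2, -0.66, 0, 0, 0], [-2.2, -0.66, 0, 0, 0], [-2.2, -0.66, 0, 0, 0], [-2.2, -0.66, 0, 0, 0], [-2.2, -0.66, 0, 0, 0], [-1.8, -0.54, 0, 0, 0]]

```text
time_s: 34.08
position: [0.5089, 0.1056, 0.1542]
ee_rot: [-2.299, -2.14, 0.005]
contact_force: [-0.0, -0.5, -1.6]
gripper_width: 0.0121
finger_force: 25.4
```

Call:
apply_moves:
  rows:
    - [[-1.2, -0.4, 0, 0, 0], [-0.7, -0.2, 0, 0, 0], [0, 0, 0.8, 0, 0], [0, 0, 1.8, 0, 0], [0, 0, 2.2, 0, 0], [0, 0, 2.2, 0, 0], [0, 0, 1.8, 0, 0], [0, 0, 1.2, 0, 0], [0, 0, 0.6, 0, 0], [0, 0, 0, 0, 0]]

```text
time_s: 34.92
position: [0.5036, 0.0909, 0.0473]
ee_rot: [-2.295, -2.143, 0.002]
contact_force: [-0.1, 0.7, -1.0]
gripper_width: 0.0118
finger_force: 25.3
```

```bash
python3 go.py 505,73,47,-4; python3 tilt.py a9
```

```text
t 34.92 pos [503.6  90.9  47.3] yaw -3.9 tilt 0.13 w 11.8 ff 25.3 F [-0.1  0.7 -1. ] j1,j7 [-0.35 -0.1 ]
505,73,47,-4 turn rad 0.001 shift cm [-1.78  0.26  0.03]
scene 526 tool x range [-97.  20.] world z range [59. 17.] tcp [504.  91.  47.]
  xz rect [-39.  10.] [120.  44.] 0.3
top 379 tool x range [-96. -38.] world z range [57. 14.] tcp [504.  91.  47.]
  xz rect [-68.  12.] [59. 45.] 1.4
```

View pics/a9scene.png

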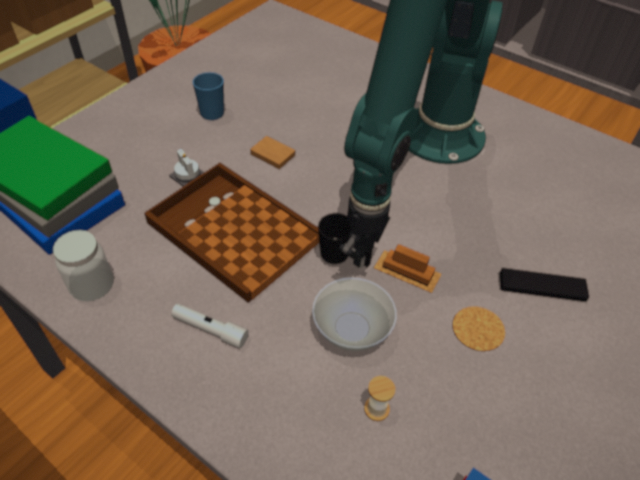

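The scene view shows the cup at (335,240), upright in front of the board's edge, with its near corner at (320,235). I'm shifting slightly along the edge, then pressing the foot against it and following the arc.

Call:
apply_moves:
  rows:
    - [[0, 1, 0, 0, 0], [-0.8, 0, 0, 0, 0], [-0.8, 0, 0, 0, 0], [-0.5, 0, -0.4, 0, 0], [-0.5, 0, -0.9, 0, 0], [-0.8, 0, -1.1, 0, 0], [-1.0, 0, -1.0, 0, 0], [-1.0, 0, -0.9, 0, 0], [0, 0, 0, 0, 0]]

```text
time_s: 35.77
position: [0.5121, 0.0344, 0.0949]
ee_rot: [2.299, 2.138, 0.008]
contact_force: [1.3, 2.4, 3.5]
gripper_width: 0.0118
finger_force: 26.1
```

```bash
python3 go.py; python3 tilt.py b1
```

```text
t 35.77 pos [512.1  34.4  94.9] yaw -4.2 tilt 0.32 w 11.8 ff 26.1 F [1.3 2.4 3.5] j1,j7 [-0.26 -0.03]
scene 1060 tool x range [-98.  12.] world z range [106.  40.] tcp [512.  34.  95.]
  xz rect [-37.  24.] [127.  72.] 0.2
top 816 tool x range [-102.  -35.] world z range [105.  28.] tcp [512.  34.  95.]
  xz rect [-68.  30.] [84. 71.] 89.9
```

```bash
python3 -c "
import cv2,numpy as np
a=cv2.imread('pics/b1scene.png')[170:310,250:450];cv2.imwrite('pics/b1c.png',cv2.resize(a,None,fx=3,fy=3))"
```

```text
(no output)
```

View pics/b1c.png

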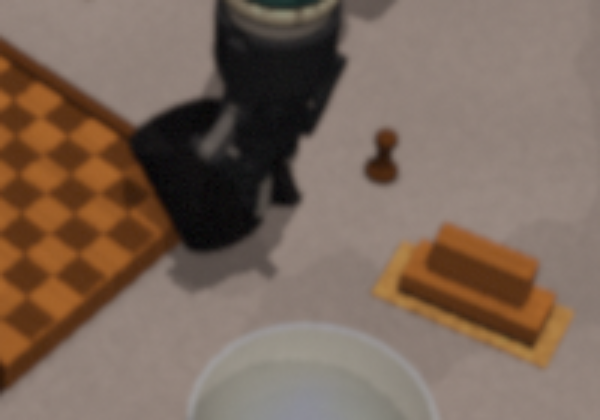

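The crop shows the cup leaning towards the board at about (190,170), tilted roughly 30° as planned. The push is about 4 N. I'm continuing the arc.

Call:
apply_moves:
  rows:
    - [[-1.2, 0, -0.75, 0, 0], [-1.25, 0, -0.6, 0, 0], [-1.4, 0, -0.4, 0, 0], [-1.4, 0, -0.25, 0, 0], [-1.0, 0, -0.05, 0, 0], [-0.9, 0, 0, 0, 0], [0, 0, 0, 0, 0]]

```text
time_s: 36.45
position: [0.5058, -0.0388, 0.1129]
ee_rot: [2.299, 2.137, 0.0]
contact_force: [1.8, -1.3, 5.4]
gripper_width: 0.0116
finger_force: 26.4
```

```bash
cat > tilt.py <<'E'
from meas import *
import sys
from scipy.spatial import ConvexHull
# compare extents of cup points (tool x forward/back, height) with the cup outline turned by theta about the grip (66..70,45)
s=sensors.sense();M=R.from_rotvec(s['ee_rot']).as_matrix();p0=s['position'];Q=[]
for n in('scene','top'):
    c=shot(n,(sys.argv[1]+n) if len(sys.argv)>1 else None);P=pts(c);hsv=cv2.cvtColor(c['image'],cv2.COLOR_RGB2HSV)
    q=(P-p0)@M
    m=(hsv[...,2]<45)&(hsv[...,1]<120)&(abs(q[...,0])<.13)&(abs(q[...,1])<.045)&(q[...,2]>.012)&(q[...,2]<.14)&(c['range_z']>0)&(P[...,2]>.008)
    k,l,st,_=cv2.connectedComponentsWithStats(cv2.morphologyEx(m.astype(np.uint8),cv2.MORPH_CLOSE,np.ones((3,3))))
    i=1+np.argmax(st[1:,4]);w=q[(l==i)&m]*1000;Q.append(w)
    print(n,len(w),'x',np.percentile(w[:,0],[1,99]).round(),'z below grip',(np.percentile(w[:,2],[1,99])+11).round())
w=np.vstack(Q)
best=[]
# symmetry axis: surface points at distance r(h) from the axis
for th in range(0,131,2):
    t=np.radians(th);y=w[:,0];z=-(w[:,2]+11);Y=np.cos(t)*y+np.sin(t)*z;Z=-np.sin(t)*y+np.cos(t)*z
    Y+=69;Z+=45   # cup frame
    r=np.hypot(Y,w[:,1]);e=np.abs(r-(30+7*Z/85));e=np.where((Z<-4)|(Z>89),15,np.minimum(e,15));best.append((np.median(e)+e.mean(),th))
print('tilt estimates',[ (b[1],round(b[0],1)) for b in sorted(best)[:4]])
E
python3 go.py; python3 tilt.py
```

```text
t 36.45 pos [505.8 -38.8 112.9] yaw -4.2 tilt 0.14 w 11.6 ff 26.4 F [ 1.8 -1.3  5.4] j1,j7 [-0.12  0.08]
scene 919 x [-38.  43.] z below grip [24. 86.]Traceback (most recent call last):
  File "tilt.py", line 11, in <module>
    i=1+np.argmax(st[1:,4]);w=q[(l==i)&m]*1000;Q.append(w)
        ~~~~~~~~~^^^^^^^^^^
    return _wrapfunc(a, 'argmax', axis=axis, out=out, **kwds)
    return bound(*args, **kwds)
ValueError: attempt to get argmax of an empty sequence
```

```bash
sed -i "s/i=1+np.argmax/if k<2: continue\n    i=1+np.argmax/" tilt.py; python3 tilt.py b2; python3 - <<'E'
import cv2
a=cv2.imread('pics/b2scene.png')[150:310,220:430];cv2.imwrite('pics/b2c.png',cv2.resize(a,None,fx=3.5,fy=3.5,interpolation=cv2.INTER_CUBIC))
E
python3 ctr.py|grep -v '  [23]\.'
```

```text
scene 907 x [-37.  43.] z below grip [24. 86.]
top 1 x [-56. -56.] z below grip [85. 85.]
tilt estimates [(92, np.float64(11.3)), (90, np.float64(11.4)), (94, np.float64(11.4)), (88, np.float64(11.7))]
top [328. 194.] 24 world [685.  -30.7   4. ] board xy [ 95.9 119.2]
top [441. 223.] 83 world [ 626.4 -271.5   16.9] board xy [  54.2 -125. ]
top [439. 249.] 90 world [ 569.9 -267.6   16.5] board xy [  -2.3 -125. ]
top [444. 262.] 97 world [ 542.4 -279.9   12.7] board xy [ -29.  -139.3]
top [436. 275.] 87 world [ 513.7 -263.2   17.4] board xy [ -58.8 -124.6]
scene [227. 195.] 25 world [ 513.2 -264.    17.2] board xy [ -59.2 -125.4]
scene [213. 203.] 109 world [ 548.3 -276.3   12.5] board xy [ -23.3 -135.3]
scene [189. 222.] 27 world [ 625.4 -273.9   14.8] board xy [  53.4 -127.5]
```

View pics/b2c.png

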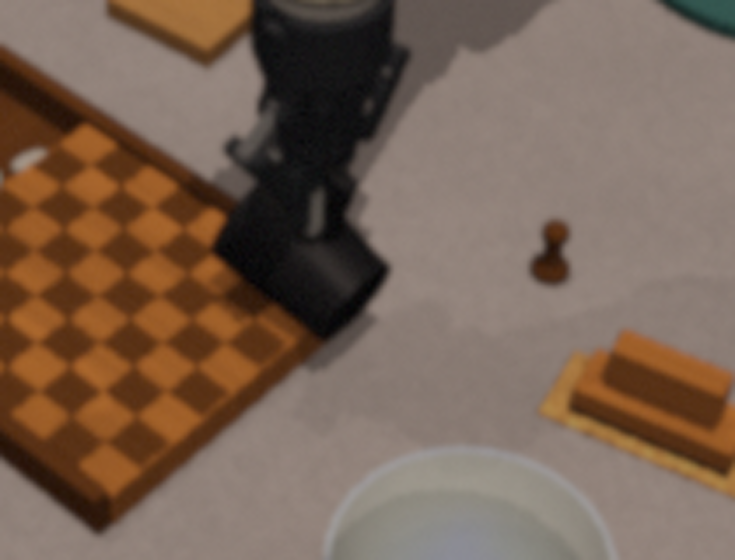

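The crop shows the cup lying about level on the board edge at (300,250), mouth towards the board, with no die fallen out. I'm lifting it and carrying it gently back over the bowl.

Call:
apply_moves:
  rows:
    - [[0, 0, -0.4, 0, 0], [0, 0, -0.9, 0, 0], [0, 0, -1.4, 0, 0], [0, 0, -1.6, 0, 0], [0, 0, -1.4, 0, 0], [0, 0, -0.9, 0, 0], [0, 0, -0.4, 0, 0], [0.3, 0.11, 0, 0, 0], [0.6, 0.22, 0, 0, 0], [1.0, 0.37, 0, 0, 0]]

```text
time_s: 37.58
position: [0.5126, -0.0178, 0.1818]
ee_rot: [-2.298, -2.14, 0.003]
contact_force: [0.9, -0.5, -2.1]
gripper_width: 0.0117
finger_force: 25.3
```

Call:
apply_moves:
  rows:
    - [[1.4, 0.52, 0, 0, 0], [1.8, 0.67, 0, 0, 0], [2, 0.75, 0, 0, 0], [2, 0.75, 0, 0, 0], [2, 0.75, 0, 0, 0], [2, 0.75, 0, 0, 0], [2, 0.75, 0, 0, 0], [2, 0.75, 0, 0, 0], [2, 0.75, 0, 0, 0], [1.8, 0.67, 0, 0, 0]]

```text
time_s: 38.42
position: [0.5975, 0.1701, 0.1812]
ee_rot: [-2.294, -2.144, 0.002]
contact_force: [-0.6, 0.2, -1.6]
gripper_width: 0.0116
finger_force: 25.3
```

Call:
apply_moves:
  rows:
    - [[1.5, 0.56, 0, 0, 0], [1.1, 0.41, 0, 0, 0], [0.8, 0.3, 0, 0, 0], [0.5, 0.19, 0, 0, 0], [0.3, 0.11, 0, 0, 0], [0, 0, 0, 0, 0]]

```text
time_s: 38.92
position: [0.6164, 0.2077, 0.1825]
ee_rot: [2.298, 2.142, -0.0]
contact_force: [0.7, 0.7, -1.5]
gripper_width: 0.012
finger_force: 25.3
```

```bash
cat > dice.py <<'E'
from meas import *
c=shot('scene');P=pts(c);hsv=cv2.cvtColor(c['image'],cv2.COLOR_RGB2HSV)
for n in('top','scene'):
    c=shot(n,'d_'+n);P=pts(c);hsv=cv2.cvtColor(c['image'],cv2.COLOR_RGB2HSV)
    m=(hsv[...,2]>165)&(hsv[...,1]<60)&(P[...,0]>.35)&(P[...,0]<.8)&(P[...,1]<.45)&(P[...,1]>-.06)
    k,l,st,ce=cv2.connectedComponentsWithStats(m.astype(np.uint8))
    for i in range(1,k):
        if 12<st[i,4]<600: print(n,ce[i].round(),st[i,4],np.round(1000*np.median(P[l==i],axis=0)))
    b=(abs(P[...,0]-.62)<.12)&(abs(P[...,1]-.15)<.12)&(P[...,2]>.05)&(P[...,2]<.07)
    w=P[b];
    if len(w)>50: print(n,'bowl rim',rect(w))
E
python3 go.py; python3 tilt.py b3; python3 dice.py
```

```text
t 38.92 pos [616.4 207.7 182.5] yaw -4.0 tilt 0.02 w 12.0 ff 25.3 F [ 0.7  0.7 -1.5] j1,j7 [-0.52 -0.33]
scene 1243 x [-40.  40.] z below grip [24. 68.]
top 698 x [-56.   2.] z below grip [23. 87.]
tilt estimates [(88, np.float64(15.2)), (90, np.float64(15.2)), (86, np.float64(15.4)), (92, np.float64(15.5))]
top [333. 145.] 70 [786. -38.  33.]
top [317. 148.] 149 [778.  -5.  38.]
top bowl rim (array([620.3, 149.1]), array([144.3, 153.5]), 84.2)
scene [226. 330.] 386 [785. -12.  35.]
scene bowl rim (array([631.2, 150.1]), array([156.1, 129.6]), 67.4)
```

The cup is about 88° tilted over the bowl and still holds the dice. I'm lowering the mouth into the bowl and pressing the lip on the far inner wall to tip it further.

Call:
apply_moves:
  rows:
    - [[-1, 0.1, 0.3, 0, 0], [-1.5, 0.2, 0.8, 0, 0], [-1.6, 0.2, 1, 0, 0], [-1.6, 0.2, 1, 0, 0], [-1.2, 0.2, 0.8, 0, 0], [-0.7, 0, 0.4, 0, 0], [0, 0, 0, 0, 0]]

```text
time_s: 39.75
position: [0.6191, 0.1272, 0.1382]
ee_rot: [-2.303, -2.137, 0.006]
contact_force: [-0.4, -0.4, -2.7]
gripper_width: 0.0115
finger_force: 25.3
```

```bash
python3 go.py 620,125,140,-4; python3 tilt.py b4; python3 dice.py
```

```text
t 39.75 pos [619.1 127.2 138.2] yaw -4.3 tilt 0.22 w 11.5 ff 25.3 F [-0.4 -0.4 -2.7] j1,j7 [-0.39 -0.21]
620,125,140,-4 turn rad -0.005 shift cm [-0.21  0.11 -0.18]
scene 1094 x [-40.  42.] z below grip [23. 69.]
top 528 x [-53.  -0.] z below grip [23. 86.]
tilt estimates [(88, np.float64(15.5)), (90, np.float64(15.5)), (86, np.float64(15.6)), (92, np.float64(15.9))]
top [333. 145.] 74 [786. -38.  33.]
top [317. 148.] 158 [777.  -5.  37.]
top bowl rim (array([614.2, 112.9]), array([ 71.3, 152.4]), 81.0)
scene [226. 329.] 418 [785. -12.  35.]
scene bowl rim (array([623.5, 162.4]), array([137.3, 155. ]), 62.3)
```

Now the push, 4 cm towards −y, rising slightly.

Call:
apply_moves:
  rows:
    - [[-0.6, 0, 0, 0, 0], [-0.7, 0, 0, 0, 0], [-0.7, 0, 0, 0, 0], [-0.7, 0, -0.2, 0, 0], [-0.7, 0, -0.2, 0, 0], [-0.6, 0, -0.2, 0, 0], [0, 0, 0, 0, 0]]

```text
time_s: 40.58
position: [0.6175, 0.0887, 0.1463]
ee_rot: [2.3, 2.138, -0.0]
contact_force: [0.4, -0.4, -2.2]
gripper_width: 0.0114
finger_force: 25.3
```

```bash
python3 go.py; python3 tilt.py b5; python3 dice.py
```

```text
t 40.58 pos [617.5  88.7 146.3] yaw -4.2 tilt 0.09 w 11.4 ff 25.3 F [ 0.4 -0.4 -2.2] j1,j7 [-0.33 -0.15]
scene 1084 x [-40.  42.] z below grip [24. 71.]
top 492 x [-54.  -5.] z below grip [23. 87.]
tilt estimates [(86, np.float64(15.1)), (88, np.float64(15.1)), (90, np.float64(15.2)), (84, np.float64(15.3))]
top [333. 145.] 75 [786. -38.  33.]
top [317. 148.] 160 [777.  -5.  37.]
top bowl rim (array([626.4, 198.2]), array([229.5,  78.7]), 50.9)
scene [226. 330.] 416 [785. -12.  35.]
scene bowl rim (array([621.5, 160.1]), array([143.6, 155.4]), 72.2)
```

```bash
cat > bowl.py <<'E'
from meas import *
from scipy.optimize import least_squares
def bowl(c):
    P=pts(c);hsv=cv2.cvtColor(c['image'],cv2.COLOR_RGB2HSV)
    b=(abs(P[...,0]-.62)<.14)&(P[...,1]>-.03)&(P[...,1]<.27)&(P[...,2]>.053)&(P[...,2]<.064)&(hsv[...,2]>70)&(hsv[...,1]<90)
    w=P[b]*1000
    f=least_squares(lambda a:np.hypot(w[:,0]-a[0],w[:,1]-a[1])-76,[620,130],loss='soft_l1',f_scale=2)
    return len(w),f.x.round(1),np.median(abs(f.fun)).round(1)
if __name__=='__main__':
    for n in('top0','scene0','b3scene','b5top','b5scene'): print(n,bowl(load(n)))
E
python3 bowl.py
python3 - <<'E'
import cv2,numpy as np
a=cv2.imread('pics/b5scene.png')[180:380,260:460];b=cv2.imread('pics/b5top.png')[130:330,150:350]
cv2.imwrite('pics/b5c.png',cv2.resize(np.hstack([a,b]),None,fx=2,fy=2,interpolation=cv2.INTER_CUBIC))
E
```

```text
top0 (651, array([620.4, 153.4]), np.float64(2.0))
scene0 (823, array([621.2, 155.5]), np.float64(1.9))
b3scene (540, array([619.8, 156.4]), np.float64(1.7))
b5top (124, array([623.7, 151.7]), np.float64(1.5))
b5scene (649, array([620.9, 154.6]), np.float64(1.6))
```

```bash
cat > foot.py <<'E'
from meas import *
s=sensors.sense();M=R.from_rotvec(s['ee_rot']).as_matrix();p0=s['position']
c=shot('wrist','foot');P=pts(c);hsv=cv2.cvtColor(c['image'],cv2.COLOR_RGB2HSV);q=(P-p0)@M*1000
q[...,2]+=11
m=(hsv[...,2]<60)&(abs(q[...,1])<40)&(q[...,0]>-60)&(q[...,0]<110)&(q[...,2]>15)&(q[...,2]<125)&(c['range_z']>0)&(P[...,2]>.012)
w=q[m];print(len(w),'grip-frame x,y,z(down)',np.percentile(w,[1,50,99],axis=0).round().tolist())
for y0 in(0,):
    t=w[abs(w[:,1])<8]
    for z in range(15,125,8):
        a=t[(t[:,2]>=z)&(t[:,2]<z+8)]
        if len(a)>3: print(z+4,len(a),np.percentile(a[:,0],[5,50,95]).round())
E
python3 foot.py
```

```text
11107 grip-frame x,y,z(down) [[-23.0, -32.0, 23.0], [19.0, -1.0, 38.0], [40.0, 31.0, 55.0]]
19 99 [15. 16. 17.]
27 182 [ 7. 14. 16.]
35 1895 [14. 24. 35.]
43 487 [34. 38. 41.]
```

```bash
cat > fit.py <<'E'
exec(open('foot.py').read().split('for y0')[0])
t=w[(abs(w[:,1])<7)]
for x in range(-20,50,6):
    a=t[(t[:,0]>=x)&(t[:,0]<x+6)]
    if len(a)>5: print(x+3,len(a),np.percentile(a[:,2],[5,50,95]).round(1))
a=t[(t[:,0]>18)&(t[:,0]<40)]
for _ in range(3):
    k,b=np.polyfit(a[:,0],a[:,2],1);a=a[abs(a[:,2]-k*a[:,0]-b)<2]
print('wall slope deg',np.degrees(np.arctan(k)).round(1),'tilt',(90-np.degrees(np.arctan(k))+4.7).round(1),'z at x=0',round(b,1),'end x',np.percentile(t[:,0],99.5).round(1))
E
python3 fit.py
```

```text
11111 grip-frame x,y,z(down) [[-23.0, -32.0, 23.0], [19.0, -1.0, 38.0], [40.0, 31.0, 55.0]]
7 17 [29.1 30.1 31.2]
13 337 [22.1 31.1 32.7]
19 500 [17.8 32.9 34.5]
25 450 [33.8 35.2 36.7]
31 441 [35.8 37.3 38.8]
37 438 [37.9 39.4 41. ]
43 102 [39.6 40.8 41.9]
wall slope deg 19.4 tilt 75.3 z at x=0 26.4 end x 41.2
```

Fitting the cup wall in the wrist cloud gives a tilt of 75°, so the lip passed over the rim. I'm backing up, going lower and pushing again.

Call:
apply_moves:
  rows:
    - [[0.8, 0, -0.3, 0, 0], [1.5, 0, 0, 0, 0], [1.7, 0, 0, 0, 0], [1.5, 0, 0, 0, 0], [0.9, 0, 0, 0, 0], [0, 0, 0.8, 0, 0], [0, 0, 1.0, 0, 0], [0, 0, 0.6, 0, 0], [0, 0, 0, 0, 0]]

```text
time_s: 41.68
position: [0.6199, 0.1533, 0.1222]
ee_rot: [-2.299, -2.14, 0.008]
contact_force: [-1.6, 0.2, -1.9]
gripper_width: 0.0114
finger_force: 25.3
```

```bash
python3 go.py; python3 fit.py|tail -1
```

```text
t 41.68 pos [619.9 153.3 122.2] yaw -4.1 tilt 0.29 w 11.4 ff 25.3 F [-1.6  0.2 -1.9] j1,j7 [-0.42 -0.24]
wall slope deg 19.4 tilt 75.3 z at x=0 26.4 end x 41.2
```

Call:
apply_moves:
  rows:
    - [[-0.5, 0, 0, 0, 0], [-0.6, 0, -0.3, 0, 0], [-0.6, 0, -0.3, 0, 0], [-0.6, 0, -0.3, 0, 0], [-0.6, 0, -0.2, 0, 0], [0, 0, 0, 0, 0]]

```text
time_s: 42.23
position: [0.6202, 0.1233, 0.1367]
ee_rot: [2.299, 2.138, 0.0]
contact_force: [-1.2, -0.8, -2.5]
gripper_width: 0.0118
finger_force: 25.3
```

```bash
python3 go.py; python3 fit.py|tail -1; python3 - <<'E'
from bowl import *
print(bowl(shot('scene')),bowl(shot('top')))
E
python3 dice.py | head -4
```

```text
t 42.23 pos [620.2 123.3 136.7] yaw -4.2 tilt 0.12 w 11.8 ff 25.3 F [-1.2 -0.8 -2.5] j1,j7 [-0.38 -0.2 ]
wall slope deg 18.3 tilt 76.4 z at x=0 26.1 end x 42.3
(624, array([620.9, 154.4]), np.float64(1.6)) (153, array([621. , 156.6]), np.float64(1.4))
top [333. 145.] 73 [787. -37.  32.]
top [317. 148.] 163 [778.  -5.  37.]
top bowl rim (array([659.2, 158. ]), array([222.7, 117.2]), 34.6)
scene [226. 330.] 418 [785. -12.  35.]
```

Call:
apply_moves:
  rows:
    - [[0.9, 0, 0, 0, 0], [1.2, 0, 0, 0, 0], [0.6, 0, 0.4, 0, 0], [0, 0, 0.9, 0, 0], [0, 0, 0.9, 0, 0], [0, 0, 0.4, 0, 0], [0, 0, 0, 0, 0], [-0.5, 0, 0, 0, 0], [-0.5, 0, 0, 0, 0], [-0.5, 0, -0.1, 0, 0]]

```text
time_s: 43.37
position: [0.6209, 0.1392, 0.111]
ee_rot: [-2.298, -2.141, -0.004]
contact_force: [-0.5, 4.0, -0.5]
gripper_width: 0.0118
finger_force: 25.5
```

Call:
apply_moves:
  rows:
    - [[-0.5, 0, -0.2, 0, 0], [-0.5, 0, -0.2, 0, 0], [-0.3, 0, -0.1, 0, 0]]

```text
time_s: 43.62
position: [0.6197, 0.1254, 0.1164]
ee_rot: [-2.298, -2.142, -0.002]
contact_force: [-0.5, 3.7, -1.2]
gripper_width: 0.0115
finger_force: 25.4
```

```bash
python3 go.py; python3 fit.py|tail -1; python3 - <<'E'
from bowl import *
print(bowl(shot('scene')),bowl(shot('top')))
E
```

```text
t 43.62 pos [619.7 125.4 116.4] yaw -4.0 tilt 0.07 w 11.5 ff 25.4 F [-0.5  3.7 -1.2] j1,j7 [-0.37 -0.2 ]
wall slope deg 11.4 tilt 83.3 z at x=0 23.1 end x 50.2
(578, array([621.7, 150.2]), np.float64(1.9)) (255, array([621.7, 152.4]), np.float64(1.5))
```

Call:
apply_moves:
  rows:
    - [[-0.5, 0, -0.1, 0, 0], [-0.5, 0, -0.1, 0, 0], [-0.5, 0, -0.1, 0, 0], [-0.5, 0, -0.1, 0, 0], [-0.5, 0, -0.1, 0, 0], [-0.5, 0, -0.1, 0, 0], [-0.5, 0, 0, 0, 0], [-0.5, 0, 0, 0, 0], [0, 0, 0, 0, 0]]

```text
time_s: 44.52
position: [0.6168, 0.083, 0.1217]
ee_rot: [2.299, 2.139, -0.002]
contact_force: [0.0, 1.9, -0.2]
gripper_width: 0.0117
finger_force: 25.5
```

```bash
python3 go.py; python3 fit.py|tail -1; python3 - <<'E'
from bowl import *
print(bowl(shot('scene')),bowl(shot('top')))
E
```

```text
t 44.52 pos [616.8  83.  121.7] yaw -4.1 tilt 0.09 w 11.7 ff 25.5 F [ 0.   1.9 -0.2] j1,j7 [-0.31 -0.14]
wall slope deg -0.3 tilt 95.0 z at x=0 23.8 end x 63.0
(596, array([620.8, 125.5]), np.float64(2.1)) (152, array([621.3, 127.5]), np.float64(1.4))
```

The tilt is 95° now, so the wall slopes down to the mouth. I'll jerk the cup backwards a few times to shake the dice out.

Call:
apply_moves:
  rows:
    - [[0, 0, -0.4, 0, 0], [0.8, 0, 0, 0, 0], [-0.8, 0, 0, 0, 0], [3.0, 0, 0, 0, 0], [0, 0, 0, 0, 0], [-0.7, 0, 0, 0, 0], [-1.0, 0, 0, 0, 0], [-1.0, 0, 0, 0, 0], [3.0, 0, 0, 0, 0], [0, 0, 0, 0, 0]]

```text
time_s: 45.5
position: [0.6195, 0.12, 0.1256]
ee_rot: [-2.297, -2.142, -0.003]
contact_force: [0.2, 1.8, -1.4]
gripper_width: 0.0116
finger_force: 25.4
```

```bash
python3 go.py; python3 fit.py|tail -1; cat > inb.py <<'E'
from bowl import *
for n in('scene','top'):
    c=shot(n,'in_'+n);k,b,e=bowl(c);P=pts(c)*1000;r=np.hypot(P[...,0]-b[0],P[...,1]-b[1])
    hsv=cv2.cvtColor(c['image'],cv2.COLOR_RGB2HSV)
    f=(r<34)&(c['range_z']>0)&(hsv[...,2]>60);z=P[f][:,2]
    print(n,b,e,'floor pts',f.sum(),'z pct',np.percentile(z,[5,25,50,75,95]).round(1),'bright',((hsv[...,2]>190)&f).sum(), 'n z 16..32',((z>16)&(z<34)).sum())
E
python3 inb.py
```

```text
t 45.5 pos [619.5 120.  125.6] yaw -4.0 tilt 0.14 w 11.6 ff 25.4 F [ 0.2  1.8 -1.4] j1,j7 [-0.37 -0.19]
wall slope deg -0.3 tilt 95.0 z at x=0 23.8 end x 63.0
scene [620.4 128.6] 1.7 floor pts 4301 z pct [  5.6 391.4 476.4 497.8 523.9] bright 0 n z 16..32 5
top [620.6 129.6] 1.6 floor pts 779 z pct [448.4 459.  477.4 491.3 521.4] bright 0 n z 16..32 5
```

Pressing down on the near rim with the foot end gives a better lever and lets the dice drop into the middle of the bowl.

Call:
apply_moves:
  rows:
    - [[0, 0, -1, 0, 0], [0, 0, -0.9, 0, 0], [1.5, 0, 0, 0, 0], [1.5, 0, 0, 0, 0], [0, 0, 0.6, 0, 0], [0, 0, 0.5, 0, 0], [0, 0, 0.4, 0, 0], [0, 0, 0.4, 0, 0], [0, 0, 0.4, 0, 0], [0, 0, 0, 0, 0]]

```text
time_s: 46.48
position: [0.621, 0.1479, 0.1208]
ee_rot: [-2.298, -2.142, 0.001]
contact_force: [0.0, 0.6, 1.7]
gripper_width: 0.0117
finger_force: 26.0
```

```bash
python3 go.py; python3 fit.py|tail -1; python3 inb.py
```

```text
t 46.48 pos [621.  147.9 120.8] yaw -4.0 tilt 0.05 w 11.7 ff 26.0 F [0.  0.6 1.7] j1,j7 [-0.41 -0.23]
wall slope deg -8.9 tilt 103.6 z at x=0 24.9 end x 72.5
scene [621.  139.1] 2.8 floor pts 3598 z pct [  9.1 453.8 479.1 499.3 525.2] bright 0 n z 16..32 20
top [622.  140.6] 2.1 floor pts 1093 z pct [  6.9  30.4 455.6 482.2 512.3] bright 0 n z 16..32 58
```

Call:
apply_moves:
  rows:
    - [[0, 0, -0.8, 0, 0], [0, 0, -1.0, 0, 0], [0, 0, 0, 0, 0], [2.5, 0, 0, 0, 0], [0, 0, 0, 0, 0], [-0.8, 0, 0, 0, 0], [-0.9, 0, 0, 0, 0], [-0.8, 0, 0, 0, 0], [2.5, 0, 0, 0, 0], [0, 0, 0, 0, 0]]
  grip_force: 50

```text
time_s: 47.47
position: [0.6233, 0.1746, 0.1397]
ee_rot: [-2.297, -2.141, -0.003]
contact_force: [0.2, 2.5, -1.5]
gripper_width: 0.0113
finger_force: 52.3
```

```bash
python3 go.py; python3 fit.py|tail -1; python3 inb.py
```

```text
t 47.47 pos [623.3 174.6 139.7] yaw -4.0 tilt 0.14 w 11.3 ff 52.3 F [ 0.2  2.5 -1.5] j1,j7 [-0.45 -0.27]
wall slope deg -9.0 tilt 103.7 z at x=0 25.1 end x 72.5
scene [619.5 130.9] 1.7 floor pts 1686 z pct [  4.4  19.4 488.7 506.1 528.4] bright 0 n z 16..32 123
top [620.7 128.8] 2.0 floor pts 1194 z pct [  1.9   6.   17.5 490.  507.2] bright 0 n z 16..32 129
```

Call:
apply_moves:
  rows:
    - [[0, 0, -1, 0, 0], [0, 0, -2, 0, 0], [0, 0, -3, 0, 0], [0, 0, -3, 0, 0], [0, 0, -2, 0, 0], [0, 0, -1, 0, 0], [0, 0, 0, 0, 0]]

```text
time_s: 48.2
position: [0.6247, 0.1723, 0.2629]
ee_rot: [2.297, 2.139, 0.008]
contact_force: [-0.4, 0.6, -0.7]
gripper_width: 0.0112
finger_force: 52.4
```

```bash
python3 go.py; python3 fit.py|tail -1; python3 inb.py; python3 - <<'E'
import cv2,numpy as np
a=cv2.imread('pics/in_scene.png')[150:390,260:460];b=cv2.imread('pics/in_top.png')[110:350,150:350]
cv2.imwrite('pics/inc.png',cv2.resize(np.hstack([a,b]),None,fx=2,fy=2,interpolation=cv2.INTER_CUBIC))
from meas import *
# dice candidates in the bowl: low-saturation local bright blobs with height > bowl surface
from bowl import bowl
c=load('in_scene');P=pts(c)*1000;b=bowl(c)[1];r=np.hypot(P[...,0]-b[0],P[...,1]-b[1])
c0=load('scene0');P0=pts(c0)*1000;b0=bowl(c0)[1]
# radial profile of empty bowl
r0=np.hypot(P0[...,0]-b0[0],P0[...,1]-b0[1]);pr=[np.median(P0[(r0>=k)&(r0<k+5)&(P0[...,2]<70)][:,2]) for k in range(0,70,5)];print(np.round(pr))
m=(r<66)&(P[...,2]<65)&(P[...,2]>0);ex=P[...,2]-np.interp(r,np.arange(2.5,70,5),pr);d=m&(ex>8)
k,l,st,ce=cv2.connectedComponentsWithStats(d.astype(np.uint8))
for i in range(1,k):
    if st[i,4]>8: print(ce[i].round(),st[i,4],np.median(P[l==i],axis=0).round(),np.median(c['image'][l==i],axis=0))
print(m.sum(),d.sum())
E
```

```text
t 48.2 pos [624.7 172.3 262.9] yaw -4.1 tilt 0.33 w 11.2 ff 52.4 F [-0.4  0.6 -0.7] j1,j7 [-0.48 -0.3 ]
wall slope deg -9.2 tilt 103.9 z at x=0 25.2 end x 72.4
scene [620.6 129.3] 1.9 floor pts 1998 z pct [  4.6  11.5 599.2 616.5 625.3] bright 0 n z 16..32 180
top [620.7 128.1] 1.9 floor pts 1689 z pct [  2.3   7.7 593.1 617.  623.1] bright 0 n z 16..32 118
[ 6.  6.  5.  6.  6.  6.  8. 11. 14. 16. 20. 24. 29. 39.]
[340. 312.] 319 [623. 129.  24.] [122. 112. 103.]
3388 341
```

```bash
python3 - <<'E'
import cv2,numpy as np
g=lambda f,x0,y0,w,h:cv2.resize(cv2.imread('pics/'+f+'.png')[y0:y0+h,x0:x0+w],(400,300),interpolation=cv2.INTER_CUBIC)
br=lambda a:cv2.convertScaleAbs(a,alpha=1.6)
out=np.vstack([np.hstack([br(g('in_scene',285,255,112,84)),br(g('in_top',190,170,120,90))]),np.hstack([br(g('w7',280,280,88,66)),br(g('top0',132,190,64,48))])])
cv2.imwrite('pics/last.png',out)
E
```

```text
(no output)
```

View pics/last.png

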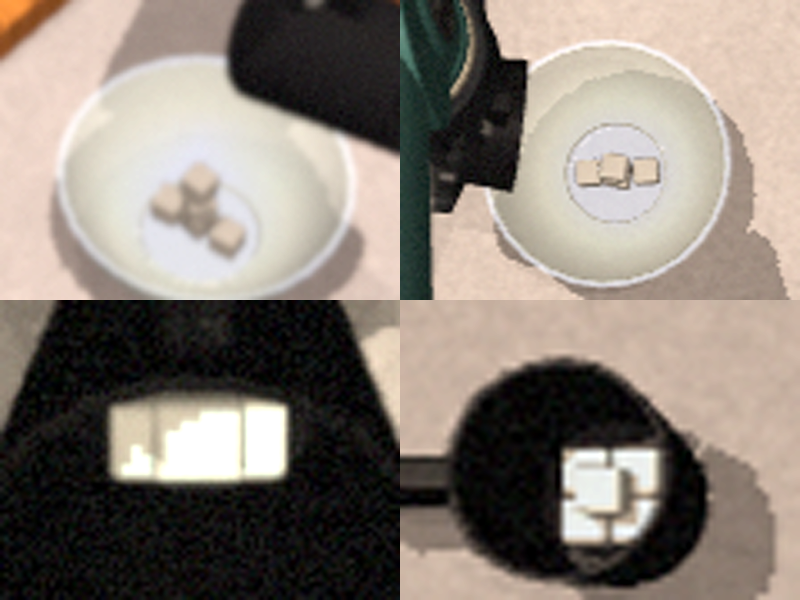

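The enlarged crops show five dice in the cup at the start: a 2×2 layer with one on top, lower right. Four are in the bowl now, upper left at (170,200), (198,180), (198,215) and (225,240). One is probably still in the cup, so I'm shaking again closer to the bowl.

Call:
apply_moves:
  rows:
    - [[-1.2, 0, 1.5, 0, 0], [-1.6, -0.2, 2.5, 0, 0], [-1.6, -0.2, 3, 0, 0], [-1.2, 0, 3, 0, 0], [-0.6, 0, 1.5, 0, 0], [0, 0, 0, 0, 0], [4.1, 0, 0, 0, 0], [0, 0, 0, 0, 0], [-1, 0, 0, 0, 0], [-1.1, 0, 0, 0, 0]]

```text
time_s: 49.18
position: [0.616, 0.1341, 0.1445]
ee_rot: [-2.292, -2.147, -0.001]
contact_force: [-0.5, -0.8, -0.6]
gripper_width: 0.0111
finger_force: 52.3
```

Call:
apply_moves:
  rows:
    - [[-1.1, 0, 0, 0, 0], [-0.9, 0, 0, 0, 0], [4.1, 0, 0, 0, 0], [0, 0, 0, 0, 0], [0, 0, -2, 0, 0], [0, 0, 2, 0, 0], [-1.4, 0, 0, 0, 0], [-1.4, 0, 0, 0, 0], [-1.3, 0, 0, 0, 0], [4.1, 0, 0, 0, 0]]

```text
time_s: 50.02
position: [0.6178, 0.1317, 0.1451]
ee_rot: [2.316, 2.11, -0.016]
contact_force: [1.4, -3.2, -1.6]
gripper_width: 0.0115
finger_force: 52.3
```

Call:
apply_moves:
  rows:
    - [[0, 0, 0, 0, 0], [0, 0, -1, 0, 0], [0, 0, -3, 0, 0], [0, 0, -3, 0, 0], [0, 0, -3, 0, 0], [0, 0, -1, 0, 0], [0, 0, 0, 0, 0]]

```text
time_s: 50.6
position: [0.6199, 0.1505, 0.2586]
ee_rot: [2.298, 2.136, 0.01]
contact_force: [0.2, -0.5, -0.8]
gripper_width: 0.0114
finger_force: 52.4
```

```bash
python3 go.py; python3 fit.py|tail -1; cat > vol.py <<'E'
from bowl import *
c0=load('scene0');P0=pts(c0)*1000;b0=bowl(c0)[1]
r0=np.hypot(P0[...,0]-b0[0],P0[...,1]-b0[1]);pr=[np.median(P0[(r0>=k)&(r0<k+5)&(P0[...,2]<70)][:,2]) for k in range(0,70,5)]
for n in('scene','top'):
    c=shot(n,'v_'+n);P=pts(c)*1000;b=bowl(c)[1];r=np.hypot(P[...,0]-b[0],P[...,1]-b[1])
    m=(r<66)&(P[...,2]<65)&(P[...,2]>0);ex=P[...,2]-np.interp(r,np.arange(2.5,70,5),pr);d=m&(ex>9)
    g=np.zeros((60,60));xy=((P[d][:,:2]-b+60)/2).astype(int);ok=((xy>=0)&(xy<60)).all(1)
    for (i,j),z in zip(xy[ok],P[d][ok][:,2]): g[i,j]=max(g[i,j],z)
    print(n,b,'px',d.sum(),'footprint mm2',(g>0).sum()*4,'z',np.percentile(P[d][:,2],[10,50,90,99]).round())
    rows=np.where((g>0).any(1))[0];cols=np.where((g>0).any(0))[0]
    if len(rows):
        for i in range(rows[-1],rows[0]-1,-1): print(''.join(' ' if v==0 else ('.' if v<27 else '#') for v in g[i,cols[0]:cols[-1]+1][::-1]))
E
python3 vol.py; python3 dice.py|grep -v rim
```

```text
t 50.6 pos [619.9 150.5 258.6] yaw -4.2 tilt 0.43 w 11.4 ff 52.4 F [ 0.2 -0.5 -0.8] j1,j7 [-0.46 -0.27]
wall slope deg -8.8 tilt 103.5 z at x=0 25.0 end x 72.5
scene [620.7 129.1] px 329 footprint mm2 744 z [18. 26. 53. 56.]
                               .                 
            .      # #         .                 
         ...  .  ########........                
      ........   #########. .  ..                
      ... ... ..#### #####.....                  
       .......######### #. .#.  ..               
       . . ... #.## ####  ... ...                
       .... . ..#########   . .. .               
       . .....  ## ## #    .. ....               
       . ... ..  ### ####   . . .                
       ...... .  ## # ##                         
                       #                         
                                                 
                                                 
                                                 
                                                 
                                                #
                         
[... 3125 characters left out ...]
                        
                                              
                                              
                                              
      #   #                                   
                                              
                                              
                                              
       #                                      
                                              
                                              
                                              
           ##                                 
top [333. 145.] 71 [786. -38.  32.]
top [317. 148.] 151 [778.  -5.  37.]
scene [226. 330.] 421 [785. -12.  34.]
```

```bash
python3 - <<'E'
from bowl import *
for n in('v_scene','v_top'):
    c=load(n);P=pts(c)*1000;b=np.array([620.8,129])
    for name,(dx,dy) in dict(midA=(0,0)).items():
        m=(abs(P[...,0]-b[0])<30)&(abs(P[...,1]-b[1])<40)&(P[...,2]<75)&(P[...,2]>27)
        w=P[m];print(n,len(w),np.percentile(w[:,2],[5,25,50,75,95]).round(),'xy',np.percentile(w[:,:2],[5,50,95],axis=0).round().tolist(), np.histogram(w[:,2],bins=range(26,76,4))[0])
E
```

```text
v_scene 147 [29. 37. 47. 53. 55.] xy [[613.0, 118.0], [623.0, 128.0], [628.0, 135.0]] [12 11 18 15 13 13 46 19  0  0  0  0]
v_top 77 [34. 48. 51. 54. 57.] xy [[611.0, 115.0], [619.0, 122.0], [627.0, 131.0]] [ 1  3  3  3  5 10 32 16  4  0  0  0]
```

The middle stack tops out near 53 mm, three dice high, so all five dice are in the bowl. The top one is close to the 55 mm limit, so I'm knocking the stack over with the cup's lip.

Call:
apply_moves:
  rows:
    - [[1, 0, 0, 0, 0], [1, 0, 1.5, 0, 0], [0, 0, 2.5, 0, 0], [0, 0, 3, 0, 0], [0, 0, 2.6, 0, 0], [0, 0, 2, 0, 0], [0, 0, 1, 0, 0], [0, 0, 0, 0, 0]]

```text
time_s: 51.57
position: [0.6173, 0.1729, 0.1259]
ee_rot: [-2.295, -2.143, 0.007]
contact_force: [0.2, -2.0, 0.1]
gripper_width: 0.0114
finger_force: 52.6
```

Call:
apply_moves:
  rows:
    - [[-0.7, 0, 0, 0, 0], [-0.8, 0, 0, 0, 0], [-0.8, 0, 0, 0, 0], [-0.8, 0, 0, 0, 0], [-0.8, 0, 0, 0, 0], [-0.8, 0, 0, 0, 0], [-0.8, 0, 0, 0, 0], [-0.8, 0, 0, 0, 0], [0, 0, -2, 0, 0], [0, 0, -2, 0, 0]]

```text
time_s: 52.4
position: [0.613, 0.1077, 0.1676]
ee_rot: [-2.299, -2.139, 0.006]
contact_force: [1.0, 0.6, -0.9]
gripper_width: 0.0114
finger_force: 52.3
```

Call:
apply_moves:
  rows:
    - [[0, 0, -3, 0, 0], [0, 0, -3, 0, 0], [1, 0, -3, 0, 0], [2, 0, -1, 0, 0], [3, 0, 0, 0, 0], [2, 0, 0, 0, 0], [0, 0, 0, 0, 0]]

```text
time_s: 52.98
position: [0.6196, 0.1965, 0.2688]
ee_rot: [-2.287, -2.149, -0.006]
contact_force: [0.5, 2.2, -1.3]
gripper_width: 0.0116
finger_force: 52.4
```

```bash
python3 go.py; python3 fit.py|tail -1; python3 vol.py|grep -v '^ *[ .#]*$'; python3 - <<'E'
from bowl import *
for n in('v_scene','v_top'):
    c=load(n);P=pts(c)*1000;b=bowl(c)[1];r=np.hypot(P[...,0]-b[0],P[...,1]-b[1])
    g=(r<60)&(P[...,2]>12+np.maximum(0,(r-30))*.55)&(P[...,2]<75);w=P[g]
    print(n,b,len(w),np.histogram(w[:,2],bins=range(14,76,4))[0])
    H=np.zeros((24,24));ij=((w[:,:2]-b+60)/5).astype(int)
    for (i,j),z in zip(ij,w[:,2]): H[i,j]=max(H[i,j],z)
    for i in range(23,-1,-1):
        if H[i].any(): print(' '.join('%2d'%v if v else ' .' for v in H[i][::-1]))
E
```

```text
t 52.98 pos [619.6 196.5 268.8] yaw -3.6 tilt 0.29 w 11.6 ff 52.4 F [ 0.5  2.2 -1.3] j1,j7 [-0.51 -0.33]
wall slope deg -9.8 tilt 104.5 z at x=0 25.2 end x 73.4
scene [620.1 129.3] px 340 footprint mm2 884 z [18. 24. 37. 43.]
top [619.4 127.1] px 253 footprint mm2 868 z [18. 25. 38. 44.]
v_scene [620.1 129.3] 560 [ 38 102  85 171  81  44  21   0   0   0   0   0   0   0   0]
 .  .  .  .  .  .  .  .  .  .  .  .  .  . 27 29 31  .  .  .  .  .  .  .
 .  .  .  .  .  .  .  .  .  .  .  .  . 25 26 28 30 29  .  .  .  .  .  .
 .  .  .  .  .  .  .  .  .  .  .  .  .  .  .  .  . 28 30 30  .  .  .  .
 .  .  .  .  .  .  .  .  .  .  .  .  .  .  .  .  .  .  . 27 29  .  .  .
 .  .  .  .  .  .  .  .  .  .  .  .  .  .  .  .  .  .  . 26 30 29  .  .
 .  .  .  .  .  .  .  .  .  .  .  .  .  .  .  .  .  .  .  . 26 30  .  .
 .  .  .  .  .  .  .  .  .  .  .  .  .  .  .  .  .  .  .  .  . 28 28  .
 .  .  .  .  .  .  .  .  .  .  .  .  .  .  .  .  .  .  .  . 23 28 27  .
 .  .  .  .  .  .  .  .  .  .  .  .  .  .  .  .  .  .  .  .  .  . 26 30
29  .  .  .  .  .  .  .  .  .  .  .  .  .  .  .  .  .  .  .  .  . 29 29
31 
[... 2118 characters left out ...]
.  .  .  .  .  . 28  .  .  . 22 29 28 31 32  . 27 28
33 30  .  .  .  .  .  .  .  .  .  .  .  .  .  .  . 26 32 32 28  . 25 29
 . 33 24 23 19  .  .  .  .  .  .  .  .  .  .  .  . 23 28 27  . 29 30 32
 .  . 25 26  .  .  .  .  .  .  .  .  .  .  .  .  .  .  .  .  . 31 29  .
 .  . 30  . 23  . 19  .  .  .  .  .  .  .  .  .  .  .  .  . 25 29  .  .
 .  . 29 27 28  .  .  .  .  .  . 15  .  .  .  .  . 22 23 25 29  .  .  .
 .  .  . 30 29 27 24  .  .  . 20  .  .  .  .  .  .  .  . 28 28  .  .  .
 .  .  .  . 29 34 27  .  .  .  .  .  .  .  .  . 25 26 28 28  .  .  .  .
 .  .  .  .  .  . 31 28  .  . 26  .  .  .  .  . 27 31 31  .  .  .  .  .
 .  .  .  .  .  .  .  . 28 28 27 28 27 30 31  . 29  .  .  .  .  .  .  .
```

All five dice lie in the bowl with the highest near 41 mm. Next the empty cup has to come upright. I'll use the fixed far rim of the tray, which is 36 mm high, to push the foot back. First I turn and carry the cup there.

Call:
apply_moves:
  rows:
    - [[0, 0, 0, -0.12, 0], [0, 0, 0, -0.12, 0], [0, 0, 0, -0.12, 0], [0, 0, 0, -0.12, 0], [0, 0, 0, -0.12, 0], [0, 0, 0, -0.12, 0], [0, 0, 0, -0.12, 0], [0, 0, 0, -0.12, 0], [0, 0, 0, -0.12, 0], [0, 0, 0, -0.12, 0]]

```text
time_s: 53.97
position: [0.6202, 0.1865, 0.2681]
ee_rot: [-0.683, -3.066, 0.003]
contact_force: [0.1, 0.6, -1.7]
gripper_width: 0.0113
finger_force: 52.3
```

Call:
apply_moves:
  rows:
    - [[0, 0, 0, -0.12, 0], [0, 0, 0, -0.12, 0], [0, 0, 0, -0.12, 0], [-0.7, -1.5, 0, 0, 0], [-1.4, -3, 0, 0, 0], [-1.5, -3.3, 0, 0, 0], [-1.5, -3.3, 0, 0, 0], [-1.5, -3.3, 0, 0, 0], [-1.5, -3.3, 0, 0, 0], [-1.5, -3.3, 0, 0, 0]]

```text
time_s: 54.8
position: [0.6984, -0.0324, 0.2682]
ee_rot: [-0.132, -3.138, 0.003]
contact_force: [0.8, 0.0, -1.5]
gripper_width: 0.0115
finger_force: 52.3
```

Call:
apply_moves:
  rows:
    - [[-1.5, -3.3, 0, 0, 0], [-1.5, -3.3, 0, 0, 0], [-1.5, -3.3, 0, 0, 0], [-1.5, -3.3, 0, 0, 0], [-1.5, -3.3, 0, 0, 0], [-1.4, -3, 0, 0, 0], [-1, -2.2, 0, 0, 0], [-0.3, -0.5, 0, 0, 0], [0, 0, 0, 0, 0]]

```text
time_s: 55.55
position: [0.7808, -0.2637, 0.2672]
ee_rot: [-0.138, -3.137, 0.005]
contact_force: [-0.0, -0.2, -1.6]
gripper_width: 0.0113
finger_force: 52.3
```

```bash
python3 go.py 786.7,-247.6,269,86 786.7,-247.6,92,86; python3 fit.py|tail -1; python3 dice.py | grep -v rim; python3 ctr.py | grep -v '  [23]\.'
```

```text
t 55.55 pos [ 780.8 -263.7  267.2] yaw 84.9 tilt 0.22 w 11.3 ff 52.3 F [-0.  -0.2 -1.6] j1,j7 [0.35 1.68]
786.7,-247.6,269,86 turn rad -0.018 shift cm [-0.47  1.65 -0.18]
786.7,-247.6,92,86 turn rad 0.0 shift cm [ 0.   0.  17.7]
wall slope deg -8.9 tilt 103.6 z at x=0 24.8 end x 73.5
top [333. 145.] 77 [786. -38.  32.]
top [317. 148.] 167 [777.  -5.  38.]
top [250. 221.] 65 [618. 131.  34.]
top [263. 221.] 35 [620. 106.  21.]
top [269. 227.] 22 [607.  94.  30.]
scene [332. 300.] 29 [607.  96.  28.]
scene [333. 309.] 25 [619. 109.  22.]
scene [342. 310.] 25 [618. 129.  37.]
scene [349. 319.] 23 [619. 147.  21.]
scene [226. 329.] 325 [785. -12.  35.]
top [441. 223.] 83 world [ 626.4 -271.3   17. ] board xy [  54.2 -124.8]
top [438. 249.] 95 world [ 569.8 -267.9   11.6] board xy [  -2.4 -125.3]
top [307. 253.] 21 world [556.   12.8   4. ] board xy [-35.8 153.7]
top [442. 262.] 56 world [ 542.7 -275.6   12. ] board xy [ -29. -135.]
top [436. 275.] 87 world [ 513.8 -263.4   16.8] board xy [ -58.6 -124.8]
scene [227. 195.] 25 world [ 513.2 -263.    18. ] board xy [ -59.2 -124.4]
scene [212. 203.] 116 world [ 549.3 -276.1   12.2] board xy [ -22.3 -135. ]
scene [189. 222.] 27 world [ 626.8 -271.8   17.8] board xy [  54.7 -125.3]
```

Call:
apply_moves:
  rows:
    - [[-0.3, 0, 1, -0.018, 0], [0, 0, 2, 0, 0], [0, 0, 3, 0, 0], [0, 0, 3, 0, 0], [0, 0, 3, 0, 0], [0, 0, 2.5, 0, 0], [0, 0, 1.5, 0, 0], [0, 0, 1, 0, 0], [0, 0, 0.4, 0, 0], [0, 0, 0, 0, 0]]

```text
time_s: 56.68
position: [0.7858, -0.2571, 0.0943]
ee_rot: [-0.098, -3.14, -0.0]
contact_force: [0.6, 0.6, -1.2]
gripper_width: 0.0109
finger_force: 52.3
```

```bash
python3 go.py; python3 fit.py|tail -1
```

```text
t 56.68 pos [ 785.8 -257.1   94.3] yaw 86.4 tilt 0.01 w 10.9 ff 52.3 F [ 0.6  0.6 -1.2] j1,j7 [0.34 1.67]
wall slope deg -9.0 tilt 103.7 z at x=0 24.9 end x 100.7
```

Call:
apply_moves:
  rows:
    - [[0.4, 0, 0.28, 0, 0], [0.5, 0, 0, 0, 0], [0.5, 0, 0, 0, 0], [0.5, 0, 0, 0, 0], [0.5, 0, 0, 0, 0], [0.4, 0, 0, 0, 0], [0, 0, 0, 0, 0]]

```text
time_s: 57.32
position: [0.759, -0.2559, 0.0931]
ee_rot: [0.099, 3.135, -0.001]
contact_force: [3.0, -0.7, -1.8]
gripper_width: 0.0115
finger_force: 52.2
```

```bash
python3 go.py; sed -i 's/(t\[:,0\]>18)&(t\[:,0\]<40)/(t[:,0]>18)\&(t[:,0]<44)\&(t[:,2]<60)/' fit.py; python3 fit.py
```

```text
t 57.32 pos [ 759.  -255.9   93.1] yaw 86.4 tilt 0.28 w 11.5 ff 52.2 F [ 3.  -0.7 -1.8] j1,j7 [0.35 1.67]
20120 grip-frame x,y,z(down) [[-13.0, -30.0, 16.0], [42.0, 0.0, 26.0], [72.0, 31.0, 64.0]]
13 13 [19.9 23.2 24.1]
19 25 [21.5 22.4 23. ]
25 55 [16.  21.5 22.4]
31 522 [15.6 19.7 21. ]
37 485 [18.  19.1 20.1]
43 502 [17.  18.1 19.1]
49 540 [16.  17.2 18.4]
wall slope deg -9.0 tilt 103.7 z at x=0 24.9 end x 73.7
```

Call:
apply_moves:
  rows:
    - [[-1, 0, 0, 0, 0], [-1.2, 0, 0, 0, 0], [-0.8, 0, 0, 0, 0], [0, 0, 0.3, 0, 0], [0, 0, 0.2, 0, 0], [0, 0, 0, 0, 0], [0, 0, 0, 0, 0]]

```text
time_s: 57.95
position: [0.7884, -0.2571, 0.0879]
ee_rot: [0.098, 3.138, 0.001]
contact_force: [2.1, 1.2, 2.9]
gripper_width: 0.0118
finger_force: 53.1
```

```bash
python3 go.py; python3 fit.py|tail -1; python3 - <<'E'
from meas import *
# lowest/extreme points of cup from scene & top in grip frame, at this pose
s=sensors.sense();M=R.from_rotvec(s['ee_rot']).as_matrix();p0=s['position']
for n in('scene','top'):
    c=shot(n);P=pts(c);hsv=cv2.cvtColor(c['image'],cv2.COLOR_RGB2HSV);q=(P-p0)@M*1000
    m=(hsv[...,2]<45)&(abs(q[...,1])<45)&(q[...,0]>-70)&(q[...,0]<110)&(P[...,2]<.09)&(P[...,2]>.003)&(c['range_z']>0)
    w=q[m];W=P[m]*1000
    if len(w)>20:
        print(n,len(w),'x',np.percentile(w[:,0],[1,99]).round(),'worldz',np.percentile(W[:,2],[1,99]).round())
        for x in range(-60,110,10):
            a=W[(w[:,0]>=x)&(w[:,0]<x+10)]
            if len(a)>6: print(x+5,len(a),np.percentile(a[:,2],[2,50,98]).round())
E
```

```text
t 57.95 pos [ 788.4 -257.1   87.9] yaw 86.4 tilt 0.13 w 11.8 ff 53.1 F [2.1 1.2 2.9] j1,j7 [0.34 1.67]
wall slope deg -9.4 tilt 104.1 z at x=0 25.1 end x 103.6
scene 1284 x [-21. 105.] worldz [ 6. 88.]
-25 32 [62. 69. 73.]
-15 159 [29. 66. 89.]
-5 176 [ 4. 53. 76.]
5 136 [29. 63. 76.]
15 139 [33. 65. 88.]
25 142 [35. 68. 88.]
35 131 [36. 71. 82.]
45 118 [40. 72. 84.]
55 124 [46. 73. 85.]
65 11 [50. 58. 71.]
105 116 [10. 21. 30.]
top 1023 x [-7. 71.] worldz [32. 87.]
-5 34 [43. 59. 70.]
5 79 [46. 68. 85.]
15 105 [52. 71. 83.]
25 128 [56. 75. 88.]
35 136 [57. 77. 84.]
45 129 [57. 78. 87.]
55 140 [61. 80. 86.]
65 230 [37. 59. 81.]
75 36 [27. 36. 47.]
```

Call:
apply_moves:
  rows:
    - [[0.5, 0, -0.1, 0, 0], [0.5, 0, 0, 0, 0], [0.5, 0, 0, 0, 0], [0.5, 0, 0, 0, 0], [0.5, 0, 0, 0, 0], [0.4, 0, 0, 0, 0]]

```text
time_s: 58.6
position: [0.7588, -0.2561, 0.0881]
ee_rot: [0.099, 3.138, -0.001]
contact_force: [7.0, -0.5, 0.7]
gripper_width: 0.0118
finger_force: 52.7
```

```bash
python3 go.py; python3 fit.py|tail -1
```

```text
t 58.6 pos [ 758.8 -256.1   88.1] yaw 86.4 tilt 0.13 w 11.8 ff 52.7 F [ 7.  -0.5  0.7] j1,j7 [0.35 1.67]
wall slope deg -9.4 tilt 104.1 z at x=0 25.2 end x 73.8
```

```bash
python3 - <<'E'
from meas import *
s=sensors.sense();M=R.from_rotvec(s['ee_rot']).as_matrix();p0=s['position']
for n in('wrist','top','scene'):
    c=shot(n);P=pts(c);q=(P-p0)@M*1000;W=P*1000
    print(n)
    for x in range(30,125,6):
        m=(abs(q[...,1])<12)&(q[...,0]>=x)&(q[...,0]<x+6)&(W[...,2]<150)&(c['range_z']>0)
        if m.sum()>4: print(x+3,m.sum(),'worldz',np.percentile(W[m][:,2],[3,50,97]).round(),'worldx',np.median(W[m][:,0]).round(),'rgb',np.median(c['image'][m],axis=0))
E
```

```text
wrist
33 817 worldz [77. 79. 80.] worldx 726.0 rgb [27. 25. 24.]
39 825 worldz [78. 80. 81.] worldx 720.0 rgb [28. 27. 25.]
45 878 worldz [79. 81. 82.] worldx 714.0 rgb [31. 30. 29.]
51 913 worldz [80. 82. 83.] worldx 708.0 rgb [43. 41. 38.]
57 973 worldz [81. 83. 84.] worldx 702.0 rgb [44. 41. 39.]
63 1195 worldz [59. 73. 82.] worldx 696.0 rgb [20. 19. 19.]
69 771 worldz [36. 49. 58.] worldx 690.0 rgb [20. 18. 17.]
75 576 worldz [28. 35. 36.] worldx 684.0 rgb [116.  71.  44.]
81 584 worldz [34. 36. 37.] worldx 678.0 rgb [116.  72.  45.]
87 518 worldz [27. 28. 36.] worldx 672.0 rgb [126.  77.  48.]
93 519 worldz [27. 28. 29.] worldx 666.0 rgb [132.  81.  51.]
99 530 worldz [27. 28. 29.] worldx 660.0 rgb [127.  79.  49.]
105 537 worldz [27. 28. 29.] worldx 654.0 rgb [131.  82.  51.]
111 515 worldz [26. 28. 29.] worldx 648.0 rgb [205. 128.  80.]
117 514 worldz [26. 27. 29.] worldx 642.0 rgb [227. 145.  91.]
123 496 worldz [26. 28. 29.] worldx 636.0 rgb [227. 146.  91.]
top
33 38 worldz [76. 80. 84.] worldx 726.0 rgb [17.  16.5 14. ]
39 27 worldz [75. 80. 84.] worldx 720.0 rgb [20. 18. 
[... 1114 characters left out ...]
] worldx 702.0 rgb [38.  27.5 25.5]
63 13 worldz [-3.  1. 82.] worldx 696.0 rgb [77. 69. 64.]
69 10 worldz [-3. -1.  2.] worldx 690.0 rgb [87.5 77.  73. ]
75 12 worldz [-2.  1. 10.] worldx 686.0 rgb [66.5 56.  51. ]
81 20 worldz [35. 37. 40.] worldx 677.0 rgb [79.  42.5 20. ]
87 5 worldz [32. 34. 37.] worldx 673.0 rgb [86. 46. 19.]
93 24 worldz [26. 29. 31.] worldx 666.0 rgb [91.  50.  20.5]
99 23 worldz [25. 28. 32.] worldx 660.0 rgb [90. 50. 23.]
105 25 worldz [26. 29. 32.] worldx 654.0 rgb [95. 52. 22.]
111 19 worldz [27. 30. 32.] worldx 648.0 rgb [130.  75.  31.]
117 23 worldz [26. 29. 32.] worldx 643.0 rgb [155.  93.  41.]
123 18 worldz [25. 29. 31.] worldx 636.0 rgb [158.   94.   41.5]
```

My fit had mistaken the dark rim for the foot. The foot only just touches the rim, so I carry on pushing along the arc.

Call:
apply_moves:
  rows:
    - [[0.5, 0, 0, 0, 0], [0.5, 0, -0.05, 0, 0], [0.6, 0, -0.1, 0, 0], [0.5, 0, -0.1, 0, 0], [0, 0, 0, 0, 0]]

```text
time_s: 59.22
position: [0.7455, -0.255, 0.0951]
ee_rot: [0.097, 3.122, -0.003]
contact_force: [10.6, -1.8, 5.9]
gripper_width: 0.0118
finger_force: 53.4
```

```bash
python3 go.py; cat > prof.py <<'E'
from meas import *
# cup tilt from the wrist cloud: line of the lug-side wall; foot corner = end of dark strip above z=45 mm
s=sensors.sense();M=R.from_rotvec(s['ee_rot']).as_matrix();p0=s['position']
c=shot('wrist');P=pts(c);q=(P-p0)@M*1000;q[...,2]+=11;hsv=cv2.cvtColor(c['image'],cv2.COLOR_RGB2HSV)
m=(abs(q[...,1])<10)&(abs(q[...,1])>0)&(hsv[...,2]<75)&(q[...,0]>-40)&(q[...,0]<110)&(q[...,2]>8)&(P[...,2]>.042)&(c['range_z']>0)
w=q[m]
for x in range(-40,110,8):
    a=w[(w[:,0]>=x)&(w[:,0]<x+8)]
    if len(a)>8: print(x+4,len(a),np.percentile(a[:,2],[3,50,97]).round(1))
E
python3 prof.py
```

```text
t 59.22 pos [ 745.5 -255.    95.1] yaw 86.4 tilt 1.05 w 11.8 ff 53.4 F [10.6 -1.8  5.9] j1,j7 [0.36 1.67]
4 20 [24.1 25.  26.3]
12 248 [10.5 24.6 25.9]
20 416 [ 8.5 24.2 25.7]
28 1157 [10.2 23.4 25.2]
36 918 [22.2 23.5 25.1]
44 903 [22.  23.4 25. ]
52 932 [21.8 23.2 25.4]
60 803 [26.3 42.4 61.7]
```

Call:
apply_moves:
  rows:
    - [[0.3, 0, -0.5, 0, 0], [0.5, 0, -0.3, 0, 0], [0.5, 0, -0.3, 0, 0], [0.5, 0, -0.3, 0, 0], [0.5, 0, -0.25, 0, 0], [0.5, 0, -0.2, 0, 0], [0, 0, 0, 0, 0]]

```text
time_s: 59.85
position: [0.7124, -0.253, 0.1104]
ee_rot: [0.099, 3.133, -0.001]
contact_force: [5.7, -0.3, 2.6]
gripper_width: 0.011
finger_force: 52.9
```

```bash
python3 go.py; python3 prof.py
```

```text
t 59.85 pos [ 712.4 -253.   110.4] yaw 86.4 tilt 0.4 w 11.0 ff 52.9 F [ 5.7 -0.3  2.6] j1,j7 [0.37 1.67]
-36 26 [11.9 13.2 14.3]
4 92 [28.1 29.3 30.8]
12 747 [15.1 30.7 33.1]
20 922 [11.3 33.4 35.9]
28 845 [34.3 36.5 38.7]
36 814 [37.2 39.4 41.9]
44 19 [39.9 40.5 40.7]
```

Call:
apply_moves:
  rows:
    - [[0.6, 0, 0, 0, 0], [0.6, 0, 0, 0, 0], [0.6, 0, 0, 0, 0], [0.6, 0, 0, 0, 0], [0.6, 0, 0.1, 0, 0], [0.6, 0, 0.1, 0, 0], [0.5, 0, 0.2, 0, 0], [0, 0, 0, 0, 0]]

```text
time_s: 60.57
position: [0.6734, -0.2506, 0.109]
ee_rot: [0.099, 3.129, -0.003]
contact_force: [5.1, 0.4, 13.1]
gripper_width: 0.0113
finger_force: 54.4
```

```bash
python3 go.py; python3 prof.py
```

```text
t 60.57 pos [ 673.4 -250.6  109. ] yaw 86.4 tilt 0.62 w 11.3 ff 54.4 F [ 5.1  0.4 13.1] j1,j7 [0.39 1.68]
4 152 [37.4 41.7 43.6]
12 862 [41.5 46.  50.7]
20 101 [48.4 50.1 51.9]
```

Call:
apply_moves:
  rows:
    - [[0.5, 0, 0, 0, 0], [0.5, 0, 0.1, 0, 0], [0.5, 0, 0.2, 0, 0], [0.5, 0, 0.3, 0, 0], [0.5, 0, 0.35, 0, 0], [0.5, 0, 0.4, 0, 0], [0.4, 0, 0.4, 0, 0], [0, 0, 0, 0, 0]]

```text
time_s: 61.28
position: [0.6337, -0.2482, 0.0891]
ee_rot: [-0.1, -3.138, 0.001]
contact_force: [-1.5, 0.3, 13.5]
gripper_width: 0.0118
finger_force: 54.6
```

```bash
python3 go.py; python3 prof.py
```

```text
t 61.28 pos [ 633.7 -248.2   89.1] yaw 86.4 tilt 0.12 w 11.8 ff 54.6 F [-1.5  0.3 13.5] j1,j7 [0.4  1.68]
```

Call:
apply_moves:
  rows:
    - [[0, 0, -1, 0, 0], [0, 0, -2, 0, 0], [0, 0, -3, 0, 0], [0, 0, -3, 0, 0], [0, 0, -3, 0, 0], [0, 0, -1, 0, 0], [0, 0, 0, 0, 0]]

```text
time_s: 61.92
position: [0.6349, -0.2481, 0.2196]
ee_rot: [0.099, 3.139, -0.001]
contact_force: [0.6, 0.2, -0.4]
gripper_width: 0.0115
finger_force: 52.4
```

```bash
python3 go.py 560,345,200,86; cat > tilt2.py <<'E'
from meas import *
s=sensors.sense();M=R.from_rotvec(s['ee_rot']).as_matrix();p0=s['position'];W=[]
for n in('scene','top'):
    c=shot(n,'t2'+n);P=pts(c);hsv=cv2.cvtColor(c['image'],cv2.COLOR_RGB2HSV);q=(P-p0)@M*1000;q[...,2]+=11
    m=(hsv[...,2]<50)&(hsv[...,1]<130)&(abs(q[...,1])<42)&(q[...,0]>-125)&(q[...,0]<-18)&(q[...,2]>-50)&(q[...,2]<125)&(c['range_z']>0)&(P[...,2]>.03)
    w=q[m];W.append(w);print(n,len(w), 'x',np.percentile(w[:,0],[1,99]).round() if len(w) else '', 'z',np.percentile(w[:,2],[1,99]).round() if len(w) else '')
w=np.vstack(W);best=[]
for th in range(-10,90,2):
  for zg in(42,48,54):
    t=np.radians(th);y=w[:,0];z=-w[:,2];Y=np.cos(t)*y+np.sin(t)*z+58;Z=-np.sin(t)*y+np.cos(t)*z+zg
    r=np.hypot(Y,w[:,1]);e=np.minimum(np.abs(r-(30+7*Z/85)),np.abs(r-(27+7*Z/85)));e=np.where((Z<-3)|(Z>88),12,np.minimum(e,12));best.append((e.mean().round(2),th,zg))
print(sorted(best)[:6])
E
python3 tilt2.py
```

```text
t 61.92 pos [ 634.9 -248.1  219.6] yaw 86.4 tilt 0.09 w 11.5 ff 52.4 F [ 0.6  0.2 -0.4] j1,j7 [0.42 1.71]
560,345,200,86 turn rad 0.007 shift cm [11.61 58.65  1.96]
scene 1821 x [-98. -19.] z [-30.  58.]
top 647 x [-101.  -31.] z [-28.  66.]
[(np.float64(1.47), 20, 42), (np.float64(1.51), 18, 42), (np.float64(1.59), 22, 42), (np.float64(1.69), 16, 42), (np.float64(1.72), 16, 48), (np.float64(1.77), 18, 48)]
```

The fit is good and gives a tilt of about 19°. Pressing the foot flat on the coaster will straighten the rest. I'm carrying the cup there.

Call:
apply_moves:
  rows:
    - [[0.7, 1.6, 0, 0, 0], [1.4, 3.2, 0, 0, 0], [1.45, 3.25, 0, 0, 0], [1.45, 3.25, 0, 0, 0], [1.45, 3.25, 0, 0, 0], [1.45, 3.25, 0, 0, 0], [1.45, 3.25, 0, 0, 0], [1.45, 3.25, 0, 0, 0], [1.45, 3.25, 0, 0, 0], [1.45, 3.25, 0, 0, 0]]

```text
time_s: 62.85
position: [0.5141, 0.0688, 0.2147]
ee_rot: [-0.099, -3.133, 0.002]
contact_force: [0.7, 0.9, -0.7]
gripper_width: 0.0114
finger_force: 52.3
```

Call:
apply_moves:
  rows:
    - [[1.45, 3.25, 0, 0, 0], [1.45, 3.25, 0, 0, 0], [1.45, 3.25, 0, 0, 0], [1.45, 3.25, 0, 0, 0], [1.45, 3.25, 0, 0, 0], [1.45, 3.25, 0, 0, 0], [1.4, 3.2, 0, 0, 0], [1.1, 2.4, 0, 0, 0], [0.7, 1.6, 0, 0, 0], [0, 0, 0, 0, 0]]

```text
time_s: 63.68
position: [0.4114, 0.3459, 0.2151]
ee_rot: [-0.086, -3.135, 0.0]
contact_force: [-0.5, 0.2, -1.9]
gripper_width: 0.0117
finger_force: 52.3
```

```bash
python3 go.py 413,349,72,86.4; python3 tilt2.py
```

```text
t 63.68 pos [411.4 345.9 215.1] yaw 86.9 tilt 0.29 w 11.7 ff 52.3 F [-0.5  0.2 -1.9] j1,j7 [-0.58  0.58]
413,349,72,86.4 turn rad 0.008 shift cm [-0.14  0.32 14.31]
scene 1882 x [-102.  -19.] z [-33.  61.]
top 1436 x [-103.  -19.] z [-33.  65.]
[(np.float64(2.43), 20, 42), (np.float64(2.46), 18, 42), (np.float64(2.63), 16, 42), (np.float64(2.7), 22, 42), (np.float64(2.94), 14, 42), (np.float64(2.99), 16, 48)]
```

Call:
apply_moves:
  rows:
    - [[-0.1, 0.3, 1, 0, 0], [0, 0, 2, 0, 0], [0, 0, 3, 0, 0], [0, 0, 3, 0, 0], [0, 0, 2.5, 0, 0], [0, 0, 1.8, 0, 0], [0, 0, 1, 0, 0], [0, 0, 0.5, 0, 0], [0, 0, 0.5, 0, 0], [0, 0, 0.5, 0, 0]]

```text
time_s: 64.62
position: [0.4143, 0.3442, 0.0603]
ee_rot: [-0.1, -3.136, 0.004]
contact_force: [-14.3, -1.1, 24.3]
gripper_width: 0.0117
finger_force: 56.0
```

Call:
apply_moves:
  rows:
    - [[0, 0, 0.4, 0, 0], [0, 0, 0.4, 0, 0], [0, 0, 0.4, 0, 0], [0, 0, 0.3, 0, 0], [0, 0, 0, 0, 0]]

```text
time_s: 65.03
position: [0.4124, 0.3453, 0.0459]
ee_rot: [-0.094, -3.136, 0.002]
contact_force: [-9.3, -0.0, 12.2]
gripper_width: 0.0111
finger_force: 54.5
```

```bash
python3 go.py; python3 tilt2.py
```

```text
t 65.03 pos [412.4 345.3  45.9] yaw 86.6 tilt 0.26 w 11.1 ff 54.5 F [-9.3 -0.  12.2] j1,j7 [-0.67  0.47]
scene 1257 x [-97. -23.] z [-43.  26.]
top 540 x [-97. -23.] z [-43.  25.]
[(np.float64(0.96), 4, 42), (np.float64(1.0), 6, 42), (np.float64(1.15), 2, 42), (np.float64(1.43), 8, 42), (np.float64(1.46), 0, 42), (np.float64(1.79), 2, 48)]
```

Call:
apply_moves:
  rows:
    - [[0, 0, 0.3, 0, 0], [0, 0, 0.3, 0, 0], [0, 0, 0.15, 0, 0], [0, 0, 0, 0, 0]]

```text
time_s: 65.47
position: [0.4135, 0.3456, 0.0385]
ee_rot: [-0.095, -3.137, 0.0]
contact_force: [-8.6, 0.4, 10.9]
gripper_width: 0.0116
finger_force: 54.3
```

```bash
python3 go.py; python3 tilt2.py; python3 - <<'E'
from meas import *
for n in('t2scene','t2top'):
    c=load(n);P=pts(c);hsv=cv2.cvtColor(c['image'],cv2.COLOR_RGB2HSV)
    m=(hsv[...,2]<60)&(abs(P[...,0]-.48)<.07)&(abs(P[...,1]-.345)<.06)&(P[...,2]>.081)&(P[...,2]<.1)&(P[...,0]>.43)
    p=P[m];print(n,len(p),rect(p),cv2.minEnclosingCircle(p[:,:2].astype(np.float32)*1000))
E
```

```text
t 65.47 pos [413.5 345.6  38.5] yaw 86.5 tilt 0.16 w 11.6 ff 54.3 F [-8.6  0.4 10.9] j1,j7 [-0.67  0.47]
scene 1394 x [-94. -22.] z [-45.  19.]
top 460 x [-94. -21.] z [-46.  19.]
[(np.float64(0.95), 0, 42), (np.float64(1.01), -2, 42), (np.float64(1.18), 2, 42), (np.float64(1.25), -4, 42), (np.float64(1.57), -6, 42), (np.float64(1.79), -4, 48)]
t2scene 421 (array([470.4, 348.8]), array([80.1, 80.7]), 89.0) ((466.00421142578125, 355.191162109375), 49.247291564941406)
t2top 199 (array([474.9, 340.8]), array([73.4, 67.4]), 61.3) ((472.2499084472656, 342.135009765625), 36.96041488647461)
```

Call:
apply_moves:
  rows:
    - [[0.15, 0, -0.1, 0, 0], [0, 0, 0, 0, 0], [0, 0, 0, 0, 0.5], [0, 0, 0, 0, 0.5], [0, 0, 0, 0, 0.5], [0, 0, 0, 0, 0.5], [0, 0, 0, 0, 0.5], [0, 0, 0, 0, 0.5], [0, 0, -1.5, 0, 0.5], [0, 0, -3, 0, 0.5]]

```text
time_s: 66.4
position: [0.4134, 0.3434, 0.0805]
ee_rot: [-0.098, -3.135, 0.008]
contact_force: [0.9, 0.5, -0.1]
gripper_width: 0.0429
finger_force: 0.0
```

Call:
apply_moves:
  rows:
    - [[0, 0, -4, 0, 0.5], [0, 0, -4, 0, 0.5], [2, 0, -4, 0, 0.5], [3, 2, -2, 0, 0.5], [0, 0, 0, 0, 0.5], [0, 0, 0, 0, 0.5], [0, 0, 0, 0, 0.5]]

```text
time_s: 66.98
position: [0.3676, 0.3677, 0.2199]
ee_rot: [0.097, 3.14, -0.001]
contact_force: [-0.4, 0.5, -0.1]
gripper_width: 0.0429
finger_force: 0.0
```

```bash
python3 go.py; python3 - <<'E'
from meas import *
from bowl import bowl
c=[shot('scene','fs'),shot('top','ft')]
for k in c:
    P=pts(k);hsv=cv2.cvtColor(k['image'],cv2.COLOR_RGB2HSV);n=k['name']
    m=(hsv[...,2]<60)&(abs(P[...,0]-.475)<.05)&(abs(P[...,1]-.343)<.05)&(P[...,2]>.078)&(P[...,2]<.1)
    p=P[m];A=np.c_[p[:,:2],np.ones(len(p))];co=np.linalg.lstsq(A,p[:,2],rcond=None)[0]
    print(n,'mouth',len(p),cv2.minEnclosingCircle(p[:,:2].astype(np.float32)*1000),'z',np.median(p[:,2]).round(4),'slope',co[:2].round(3))
    print(' block',rect(comp(k,(.36,.52,.08,.26),.045,.08,P)[0]),rect(comp(k,(.36,.52,.08,.26),.015,.035,P)[0]))
    print(' lock',rect(comp(k,(.47,.56,-.44,-.35),.055,.08,P)[0]),' bowl',bowl(k))
    b=bowl(k)[1];W=P*1000;r=np.hypot(W[...,0]-b[0],W[...,1]-b[1]);q=(r<58)&(W[...,2]>14+np.maximum(0,(r-28))*.6)&(W[...,2]<75)
    cc,l,st,ce=cv2.connectedComponentsWithStats(q.astype(np.uint8))
    for i in range(1,cc):
        if st[i,4]>15: print('  dice blob',ce[i].round(),st[i,4],np.median(W[l==i],axis=0).round(),'zmax',np.percentile(W[l==i][:,2],97).round())
    for nm,bx in dict(pawn=(.34,.42,.0,.09),cards=(.27,.39,-.35,-.23),timer=(.69,.78,.23,.33),torch=(.74,.83,-.14,.04)).items():
        print('  ',nm,np.median(comp(k,bx,.012,.1,P)[0],axis=0).round(3),np.median(comp(load({'scene':'scene0','top':'top0'}[n]),bx,.012,.1)[0],axis=0).round(3))
E
python3 ctr.py | grep -v '  [234]\.'
```

```text
t 66.98 pos [367.6 367.7 219.9] yaw 86.4 tilt 0.04 w 42.9 ff 0.0 F [-0.4  0.5 -0.1] j1,j7 [-0.66  0.48]
scene mouth 434 ((469.3072204589844, 344.3340759277344), 38.29706954956055) z 0.0857 slope [0.019 0.017]
 block (array([436. , 167.3]), array([24.4, 70.1]), 9.0) (array([437.1, 167.2]), array([ 39.4, 100.6]), 9.5)
 lock (array([ 513.5, -392.5]), array([59.8, 14.5]), 70.8)  bowl (815, array([620.3, 129.1]), np.float64(1.9))
  dice blob [339. 311.] 343 [619. 124.  24.] zmax 39.0
   pawn [0.375 0.051 0.034] [0.375 0.052 0.037]
   cards [ 0.333 -0.281  0.02 ] [ 0.333 -0.281  0.02 ]
   timer [0.735 0.284 0.079] [0.735 0.284 0.08 ]
   torch [ 0.793 -0.043  0.031] [ 0.793 -0.042  0.031]
top mouth 265 ((465.11529541015625, 342.3094787597656), 40.01935577392578) z 0.0873 slope [ 0.03  -0.047]
 block (array([436.2, 165.4]), array([19.9, 69.9]), 8.8) (array([436.4, 165.6]), array([ 35.9, 100.5]), 8.5)
 lock (array([ 514.6, -394. ]), array([56.3, 15. ]), 70.0)  bowl (678, array([619.5, 126.9]), np.float64(2.0))
  dice blob [258. 223.] 249 [616. 118.  24.] zmax 40.0
   pawn [0.372 0.047 0.04 ] [0.372 0.047 0.04 ]
   cards [ 0.331 -0.285  0.02 ] [ 0.331 -0.285  0.02 ]
   timer [0.726 0.278 0.079] [0.727 0.279 0.08 ]
   torch [ 0.787 -0.051  0.031] [ 0.787 -0.051  0.032]
top [441. 222.] 79 world [ 626.5 -271.4   17.8] board xy [  54.3 -125. ]
top [438. 249.] 91 world [ 569.7 -267.5   12. ] board xy [  -2.6 -124.9]
top [444. 262.] 97 world [ 542.6 -279.9   12.1] board xy [ -28.8 -139.2]
top [436. 275.] 86 world [ 513.6 -263.3   17. ] board xy [ -58.8 -124.7]
scene [227. 195.] 23 world [ 513.1 -264.7   16.8] board xy [ -59.3 -126.1]
scene [212. 203.] 116 world [ 549.  -276.6   11.9] board xy [ -22.6 -135.5]
scene [189. 222.] 26 world [ 626.8 -272.    17.8] board xy [  54.7 -125.5]
```

```bash
python3 - <<'E'
from meas import *
for n in('ft','fs'):
    k=load(n);P=pts(k);hsv=cv2.cvtColor(k['image'],cv2.COLOR_RGB2HSV)
    r=np.hypot(P[...,0]-.471,P[...,1]-.344)
    m=(r<.03)&(P[...,2]<.08)
    print(n,m.sum(),'max V in cup',np.percentile(hsv[...,2][m],[50,90,99]) if m.sum() else None,'z',np.percentile(P[m][:,2],[1,50,99]).round(3) if m.sum() else None)
k=load('ft');W=pts(k)*1000;b=np.array([619.8,128]);H=np.zeros((24,24))
for p in W.reshape(-1,3):
    d=p[:2]-b
    if np.hypot(*d)<56 and 14+max(0,np.hypot(*d)-28)*.6<p[2]<75: i,j=((d+60)/5).astype(int);H[i,j]=max(H[i,j],p[2])
for i in range(18,4,-1): print(' '.join('%2d'%v if v else ' .' for v in H[i][::-1]))
E
```

```text
ft 596 max V in cup [18. 47. 73.] z [0.004 0.012 0.067]
fs 340 max V in cup [ 13.   119.1  158.61] z [0.003 0.021 0.06 ]
 .  .  .  .  .  .  .  .  .  .  .  .  .  .  .  .  .  .  .  .  .  .  .  .
 .  .  .  .  .  .  .  .  .  .  .  .  .  .  .  .  .  .  .  .  .  .  .  .
 .  .  .  .  .  .  .  .  .  .  .  .  .  .  .  .  .  .  .  .  .  .  .  .
 .  .  .  .  .  .  .  .  .  .  .  .  .  .  .  .  .  .  .  .  .  .  .  .
 .  .  .  .  .  .  .  .  .  .  .  .  .  .  .  .  .  .  .  .  .  .  .  .
 .  .  .  .  .  .  . 20 20 19 27 38 39  . 17 21 21 21  .  .  .  .  .  .
 .  .  .  .  .  .  . 23 23 23 31 42 40 39 35 26 22 22  .  .  .  .  .  .
 .  .  .  .  .  .  . 21 24 27 38 39 43 38 22 25 23 24 28  .  .  .  .  .
 .  .  .  .  .  .  . 26 21 22 37 41 41 34 20 23 20 27 31 33 24  .  .  .
 .  .  .  .  .  .  .  .  .  .  .  . 39 22  .  . 23 28 30 33 35  .  .  .
 .  .  .  .  .  .  .  .  .  .  .  .  .  .  .  .  . 25 31 34 28  .  .  .
 .  .  .  .  .  .  .  .  .  .  .  .  .  .  .  .  .  . 31 28  .  .  .  .
 .  .  .  .  .  .  .  .  .  .  .  .  .  .  .  .  .  .  .  .  .  .  .  .
 .  .  .  .  .  .  .  .  .  .  .  .  .  .  .  .  .  .  .  .  .  .  .  .
```

```bash
python3 -c "
from plant import ticket
print(ticket.finish_job())"
```

```text
the job is handed in; nothing more can be done
None
```

I handed the job in with every step done, though the hand-in gave no verdict: by my last measurements the four counters are in the tray, the collar is at its marks, all five dice are in the bowl, the block is on its pad, the empty cup is upright on the coaster, and the torch, pawn, card box and timer have not moved.

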